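# Park the desoldering pump in its sloping holder

### The job

Put the blue desoldering pump back in its holder: white nozzle first through the sloping brass sleeve, pushed fully home until the black front collar sits against the mouth of the sleeve; seat it there with a steady push of about 15 N for half a second, then let go and leave it parked. Be gentle: never press with more than 30 N, do not change the slope at which the sleeve has been set, and do not disturb the other things on the bench.

Things in the scene. Friction and masses are not known exactly. Their poses are not given: they have to be found in the camera images.
- pump: Blue desoldering pump, 200 mm long, lying down. Origin on the bench under its barrel; x along it towards the nozzle, z up; long axis at z = 14 mm. Along x (mm): white blunt nozzle, 13 diameter, 40 to 102; black front collar, 28 square, 28 to 40; blue round barrel, 24 diameter, -60 to 28 (grip here); black rear collar, 28 square, -74 to -60; plunger and knob to -98
- pump_tip (a point): centre of the nozzle's end face, x = 102 mm, on the pump's long axis; axes as the pump's
- pump_shoulder (a point): centre of the front face of the black front collar, where the nozzle begins, x = 40 mm, on the long axis; this face comes to rest on the sleeve's mouth
- stand: the holder's fixed round steel foot, 90 mm diameter, 14 mm high, with a post and a black block up to 92 mm high. Origin at the centre of the foot's underside; the sleeve's mouth looks towards the stand's +x and up
- sleeve_mouth (a point): centre of the upper end (mouth) of the holder's straight brass sleeve, about 110 mm above the bench. The sleeve is a tube 50 mm long, bore 15 mm diameter right through, outside 29 mm diameter, no chamfer, carried sloping on the post. z axis along the bore, outwards through the mouth: the pump goes in along -z
- sleeve_end (a point): centre of the sleeve's lower end, 50 mm down the bore from the mouth, same axes; the nozzle comes out 12 mm beyond it when the pump is home
- sleeve (a joint): slope of the sleeve: its bore rises at 30 degrees (0.524 rad) plus this value above horizontal towards the mouth; a stiff friction joint that stays where it is set, not to be changed
- reel: bystander: aluminium solder reel standing on its end, 60 mm diameter, 40 mm high, origin under its centre
- board: bystander: circuit board 100 x 130 mm on four 31 mm legs, origin on the bench under its centre
- pliers: bystander: blue-handled pliers lying flat, 130 mm long, 14 mm high
- driver: bystander: orange-handled screwdriver lying along its x axis

How it is judged (in metres and radians):
On the way, in this order (a step that is already met when the one before it is completed fails the run):
1. the pump is lifted off the bench (height (world z) of pump above 0.05 m), for 0.1 s.
2. the nozzle has entered the sleeve by 20 mm (z of pump_tip in the frame of sleeve_end between -0.02 and 0.03 m and x of pump_tip in the frame of sleeve_end between -0.004 and 0.004 m and y of pump_tip in the frame of sleeve_end between -0.004 and 0.004 m), for 0.1 s.
3. the pump is pushed fully home (collar within 2.5 mm of the mouth) and pressed there with more than 10 N (z of pump_tip in the frame of sleeve_end below -0.0095 m and contact force between pump and stand above 10 N), for 0.2 s.
At the end, for the whole second after the job is handed in: the pump rests in the sleeve, let go and still (under 20 mm/s): its axis within 0.12 rad of the bore, the centre of its front collar face within 5 mm of the centre of the mouth, and the nozzle standing out at least 9.5 mm of its 12 mm below the sleeve (collar within 2.5 mm of the mouth) (angle between the x axis of pump and the z axis of sleeve_mouth, either way round below 0.12 rad and distance between pump_shoulder and sleeve_mouth below 0.005 m and z of pump_tip in the frame of sleeve_end below -0.0095 m and linear speed of pump below 0.02 m/s and contact force between the fingers and pump below 0.1 N); the robot touches nothing.
It fails at once if the pump is pressed against the holder with more than 30 N (contact force between pump and stand above 30 N).
It fails at once if the sleeve's set slope is changed (its mouth moves more than 8 mm) (distance of sleeve_mouth from where it was at the start of the episode above 0.008 m).
It fails at once if another thing on the bench is moved more than 25 mm (distance of any of reel, board, pliers, driver from where it was at the start of the episode above 0.025 m).
It also fails if it takes over 58 s, if anything falls off the work surface, if the arm or the gripper's body presses on something with over 40 N, if the wrist force passes 120 N, or if a joint passes its speed limit or range.

### The arm

A 6-joint arm with a two-finger parallel gripper is mounted at the origin on the work surface. World frame = base frame: x ahead of the robot, y to its left, z up, the work surface at z = 0. Lengths are in mm, angles in rad, forces in N, time in s.
With the tool pointing down it reaches from about 325 to 850 mm from the base axis. Payload 15.5 kg.
Tool frame: the origin (TCP) lies at the very end of the fingers, on their centre line; the grasp point (between the pads) lies 19 mm behind it (pinch_z is the distance from the TCP to the grasp point, in mm); z points along the fingers, y is the line along which they close (so a half turn about z gives the same grasp; the last joint's range is limited). The gripper opens to 91 mm and grips with 3 to 60 N. Pads are 32 mm wide; open, the fingers measure 118 mm over their backs; the gripper's body (76 mm by 178 mm) begins 60 mm behind the grasp point.
Start: joints at [1.24, 0.494, 1.345, -0, 1.302, -0.096], TCP at [146.008, 607.707, 213.915] pointing down, gripper open.
Joint ranges: [-2.91, 2.91], [-0.82, 2.16], [0.22, 2.67], [-1.22, 4.37], [0.12, 2.79], [-3.08, 3.08]. Speed limits (rad/s): [1.89, 1.89, 2.57, 3.01, 3.01, 3.01].

### API

Orientations are given as [roll, pitch, yaw] about the fixed x, y, z axes, in that order (R = Rz(yaw) Ry(pitch) Rx(roll)).
In Python, from plant import * gives the robot as it stands.
- The arm moves only by the tool carry_out, never from a script. Its argument "moves" is a list of rows, each an object of numbers: "tx", "ty", "tz": the shift along the tool's x, y, z in m; "wx", "wy", "wz": the turn, a rotation vector about the tool's x, y, z in rad. A call has exactly 5 rows; each row shifts and turns the commanded pose from where the row before left it, along the tool's axes as they then stand; what a row does not reach is not made up. A row lasts 1/12 s, in which the tool goes at most 41.7 mm and 7.16 degrees, less where a joint would pass 70% of its speed; a pose out of reach is approached as far as the arm can. A call is refused whole if a number of a shift passes 0.0417 or a number of a turn 0.125, either way. A call with a gripper value outside its range is refused whole. "grip" is the opening, from 0 (shut) to 1 (fully open), set as the call begins (left out, the last holds). The fingers move at their own pace and stop on an object; "newtons" is the grip in N (left out, the last holds). Time passes only in rows, so rows that do not move let the fingers close, or fill a call up. It gives the time, the measured TCP pose, the force, the opening and the grip force at its end, in the units of the state.
- observe(): the state, without advancing time (a new reading comes with each control period).
- snapshot(name): name is "side" or "top"; returns the picture (384x512x3 uint8, red, green, blue); there is no depth.
- calibration(name): a dict with "fx", "fy", "cx", "cy" (pixels), "cam_to_world" (4x4, takes a point from camera to world coordinates). Camera axes: x right, y up, looking along -z (the intrinsics and any distortion apply to the point x, -y, -z); pixel columns grow to the right and rows downward; lengths in mm; the calibration is good to about 2 mm. A picture is of the moment at which its call begins. calibration takes no time and is no camera call.
- hand_in(): hands the job in; it is judged then, once.
Trained networks look in the newest picture that a camera, given by its name, has taken for a name from the list of things; names that differ only in an ending like _2 or _b are one class to them, and where a whole thing is asked for, a point or a joint stands for the part that bears it (a point fixed in the world has none). Each returns a list of dicts, best first, with "conf" (0 to 1); they miss things now and then, are a little off and sometimes report something else, mostly with a low value. They report only what shows in the picture. A call takes as long as a camera call.
- boxes_of(label, camera): "bbox" ([left, top, right, bottom] in pixels, round what is visible of it).
- spot_point(label, camera): "point" ([row, column] in pixels: a listed point, or the origin of a listed thing).
The state is a dict: "t": time; "qpos": joint angles; "joint_velocities": joint speeds; "joint_torque": joint torques, N m; "eef_pos": TCP position; "orientation": TCP orientation; "wrist_force": force on the tool from outside, world axes, zero at the start; "ft_torque": the same for the moment, N m; "width": finger opening in mm; "finger_force": force on a finger pad.
Only numpy, scipy, OpenCV 4.12 (cv2) and the standard library are available. Lean on these libraries where they do the work, as an engineer would, in place of code of your own. Each camera call takes 0.05 s, during which the arm holds its last target. There are 200 camera calls.

## Working session

There is one attempt and no reset: what is moved stays moved. The work goes in short steps, Python scripts to look and compute and a tool call to move; the robot and the scene stay as the last step left them, time stands still between calls to the robot, and variables do not carry over. Pictures are saved under pics/ and viewed, at most 12 in all, crops included, and the job is handed in when it is done.

Besides the shell and the picture viewer there is one more tool, called after "Call:" in YAML: its name, and indented under it one key for each argument. carry_out: Moves the arm, as the interface text tells. Its arguments: {"type":"object","properties":{"moves":{"type":"array"},"grip":{"type":"number"},"newtons":{"type":"number"}},"required":["moves"]}

```bash
mkdir -p pics; ls; python3 - <<'E'
from plant import *
import cv2,numpy as np
for c in ["side","top"]:
    im=snapshot(c); cv2.imwrite(f"pics/{c}0.png",im[:,:,::-1])
    k=calibration(c); print(c,{a:np.round(v,3).tolist() for a,v in k.items()})
    for l in ["pump_tip","pump_shoulder","pump","sleeve_mouth","sleeve_end","stand"]:
        print(l,[(np.round(d["point"],1).tolist(),round(d["conf"],2)) for d in spot_point(l,c)[:2]])
    for l in ["pump","stand","reel","board","pliers","driver"]:
        print(l,[(np.round(d["bbox"],1).tolist(),round(d["conf"],2)) for d in boxes_of(l,c)[:2]])
print(observe())
E
```

```text
pics
side {'fx': 373.027, 'fy': 373.027, 'cx': 253.986, 'cy': 189.653, 'cam_to_world': [[0.698, 0.496, -0.517, 104.42], [-0.716, 0.463, -0.523, -390.235], [-0.02, 0.735, 0.678, 712.373], [0.0, 0.0, 0.0, 1.0]]}
pump_tip [([246.2, 214.7], 0.7), ([207.1, 259.0], 0.3)]
pump_shoulder [([227.5, 205.8], 0.77)]
pump [([223.0, 198.5], 0.9)]
sleeve_mouth [([279.2, 348.3], 0.68)]
sleeve_end [([307.2, 357.8], 0.57)]
stand [([318.9, 344.9], 0.62)]
pump [([176.8, 194.2, 215.7, 246.1], 0.92)]
stand [([322.0, 279.3, 363.4, 334.3], 0.96)]
reel [([249.0, 189.0, 272.1, 213.3], 0.6)]
board [([331.0, 180.2, 394.7, 228.4], 0.92)]
pliers [([251.7, 291.7, 283.9, 354.8], 0.75)]
driver [([130.4, 184.8, 150.8, 217.1], 0.58)]
top {'fx': 490.57, 'fy': 490.57, 'cx': 260.458, 'cy': 186.837, 'cam_to_world': [[0.022, 0.987, -0.161, 421.694], [-1.0, 0.025, 0.015, 67.835], [0.019, 0.16, 0.987, 1200.771], [0.0, 0.0, 0.0, 1.0]]}
pump_tip [([260.4, 245.1], 0.84), ([259.5, 123.6], 0.74)]
pump_shoulder [([254.8, 219.1], 0.61)]
pump [([248.5, 202.9], 0.8)]
sleeve_mouth [([230.5, 387.8], 0.63)]
sleeve_end [([240.5, 401.2], 0
[... 319 characters left out ...]
, 0.67)]
{'t': 1.3, 'qpos': array([ 1.23947704e+00,  4.93617363e-01,  1.34549897e+00, -1.03816230e-05,
        1.30253669e+00, -9.55049382e-02]), 'joint_velocities': array([ 0.0003408 , -0.00056481, -0.00018529,  0.00043717, -0.00201501,
       -0.00045842]), 'joint_torque': array([ 1.16936750e-03, -8.78700471e+01, -3.82249689e+01,  7.06579490e-02,
        4.41920338e-02, -3.11088831e-05]), 'eef_pos': array([146.02111806, 607.69027921, 213.90451218]), 'orientation': array([-3.14153160e+00,  4.20710395e-06,  2.90578106e+00]), 'wrist_force': array([0.34830952, 0.53584469, 0.12497741]), 'ft_torque': array([-0.02080751, -0.03726762, -0.03556725]), 'finger_force': 0.0, 'width': 91.17323254420789}
```

```bash
python3 - <<'E'
import cv2
a=cv2.imread("pics/side0.png")[150:350,100:410];b=cv2.imread("pics/top0.png")[210:290,90:440]
cv2.imwrite("pics/sc.png",cv2.resize(a,None,fx=2.5,fy=2.5,interpolation=2))
cv2.imwrite("pics/tc.png",cv2.resize(b,None,fx=2.2,fy=2.2,interpolation=2))
E
```

```text
(no output)
```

View pics/sc.png

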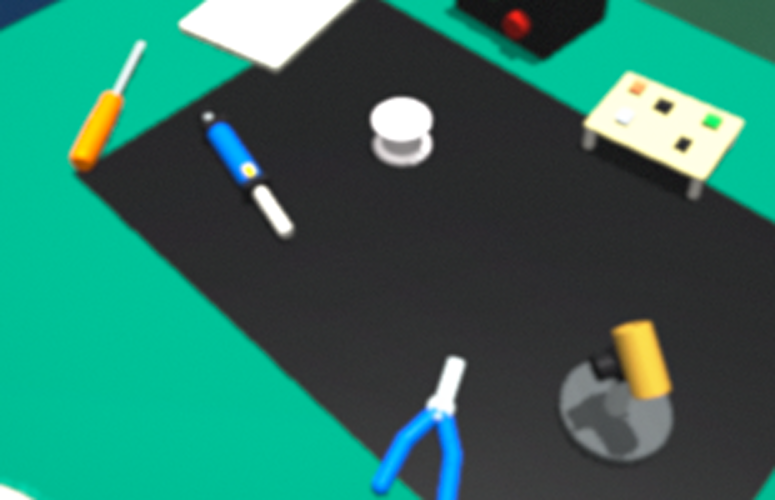

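View pics/top0.png

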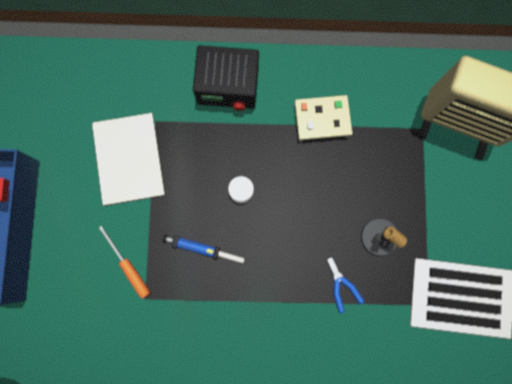

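The pump lies on the mat with its nozzle at side (216,246) and top (244,261). The brass sleeve is at about side (355,295) and top (394,237). Next I'll triangulate these points and look closely at the sleeve.

```bash
cat > h.py <<'E'
from plant import *
import cv2,numpy as np
from scipy.optimize import least_squares
from scipy.spatial.transform import Rotation as Ro
K={c:calibration(c) for c in("side","top")}
def proj(P,c):
    k=K[c];M=np.linalg.inv(k["cam_to_world"]);q=np.atleast_2d(P)@M[:3,:3].T+M[:3,3]
    return np.c_[k["cx"]+k["fx"]*q[:,0]/-q[:,2],k["cy"]+k["fy"]*-q[:,1]/-q[:,2]]  # col,row
def ray(c,col,row):
    k=K[c];d=np.array([(col-k["cx"])/k["fx"],-(row-k["cy"])/k["fy"],-1]);T=k["cam_to_world"]
    return T[:3,3],T[:3,:3]@d
def onz(c,col,row,z):
    o,d=ray(c,col,row);return o+d*(z-o[2])/d[2]
def tri(s,t):  # (col,row) pairs
    f=lambda P:np.r_[proj(P,"side")[0]-s,proj(P,"top")[0]-t]
    r=least_squares(f,[400,0,50.]);return r.x,r.fun
E
python3 - <<'E'
from h import *
np.set_printoptions(precision=1,suppress=True)
for n,s,t in [("tip",(214.7,246.2),(245.1,260.4)),("sh",(205.8,227.5),(219.1,254.8)),("pump",(198.5,223),(202.9,248.5)),("mouth",(348.3,279.2),(387.8,230.5)),("end",(357.8,307.2),(401.2,240.5)),("stand",(344.9,318.9),(377.8,242)),]:
    print(n,*tri(s,t),onz("side",*s,14),onz("top",*t,14))
for n,b in [("reel",(241,189)),("board",(323,118)),("pliers",(340,285)),("driver",(124,262))]: print(n,onz("top",*b,15))
a=cv2.imread("pics/side0.png");b=cv2.imread("pics/top0.png")
z=lambda i,r,c:cv2.resize(i[r:r+60,c:c+60],None,fx=6.5,fy=6.5,interpolation=cv2.INTER_CUBIC)
cv2.imwrite("pics/z.png",np.hstack([z(a,275,320),z(b,210,360)]))
print(b[237,390:412].tolist(), a[295,340:372].tolist())
E
```

```text
tip [435.2  83.1   5.9] [ 0.4 -0.1 -0.2  0.3] [430.7  78.2  14. ] [435.9  82.5  14. ]
sh [451.4 142.7  12.8] [-1.9  0.3  1.1 -1.5] [454.6 139.1  14. ] [447.7 145.1  14. ]
pump [463.8 186.3 -12.7] [-0.6  0.1  0.3 -0.4] [451.8 164.1  14. ] [461.8 184.4  14. ]
mouth [ 505.2 -231.2  115. ] [ 1.2 -0.2 -1.1  1. ] [ 570.7 -202.7   14. ] [ 515.5 -261.8   14. ]
end [ 485.7 -269.7   85.8] [ 1.1 -0.2 -1.   0.9] [ 527.5 -254.5   14. ] [ 492.1 -293.9   14. ]
stand [ 492.1 -244.9    0.2] [-2.   0.3  1.8 -1.7] [ 487.9 -250.1   14. ] [ 487.1 -237.    14. ]
reel [608.3  97.2  15. ]
board [ 794.  -103.4   15. ]
pliers [ 383.1 -144.7   15. ]
driver [425.6 370.1  15. ]
[[71, 123, 151], [73, 121, 151], [70, 118, 150], [75, 124, 155], [75, 127, 159], [76, 128, 163], [81, 134, 168], [80, 134, 170], [86, 142, 177], [84, 140, 176], [82, 138, 174], [79, 135, 169], [79, 130, 166], [75, 126, 158], [72, 118, 144], [63, 95, 118], [60, 77, 86], [63, 68, 68], [51, 52, 52], [58, 59, 57], [54, 53, 57], [51, 48, 53]] [[72, 69, 70], [74, 73, 73], [72, 70, 71], [69, 67, 69], [62, 60, 61], [54, 52, 51], [42, 40, 41], [33, 41, 47], [34, 64, 81], [39, 93, 120], [45, 117, 151], [49, 135, 176], [56, 152, 201], [60, 168, 221], [64, 183, 232], [66, 195, 239], [72, 205, 245], [74, 212, 248], [77, 219, 250], [79, 221, 251], [79, 221, 251], [75, 219, 250], [74, 214, 249], [70, 200, 245], [63, 172, 227], [54, 127, 165], [50, 76, 95], [48, 49, 51], [50, 47, 46], [47, 46, 44], [46, 47, 46], [47, 47, 46]]
```

View pics/z.png

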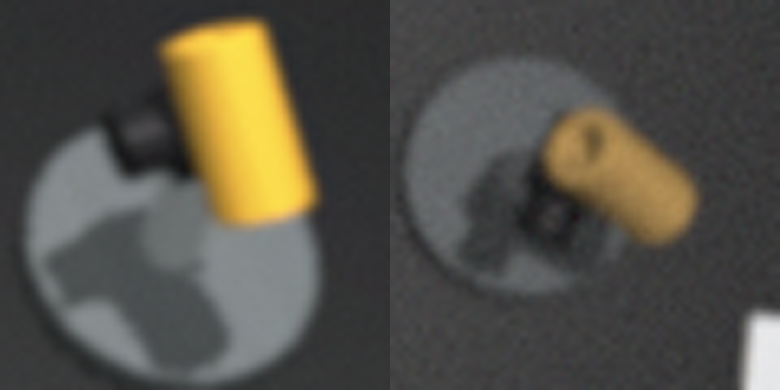

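```bash
cat >> h.py <<'E'
BG={"side":None,"top":None}
def alpha(img,c,box,r,ch=(0,2)):
    """soft mask by chromatic unmixing from grey background; box=(r0,r1,c0,c1)"""
    a=img[box[0]:box[1],box[2]:box[3]].astype(float);hi,lo=a[...,ch[0]],a[...,ch[1]]
    sat=(hi-lo)/np.maximum(hi,1)
    return np.clip(sat/r,0,1)
def cyl(A,B,rad,n=48):
    A,B=np.array(A),np.array(B);d=(B-A)/np.linalg.norm(B-A);u=np.cross(d,[0.3,0.2,1]);u/=np.linalg.norm(u);v=np.cross(d,u)
    t=np.linspace(0,2*np.pi,n,endpoint=False)[:,None];ring=rad*(np.cos(t)*u+np.sin(t)*v)
    return np.r_[A+ring,B+ring]
def render(pts,c,box,sig,ss=8):
    p=proj(pts,c);h=cv2.convexHull(p.astype(np.float32))[:,0]
    H,W=(box[1]-box[0])*ss,(box[3]-box[2])*ss
    q=(h-[box[2]-.5,box[0]-.5])*ss-.5
    m=np.zeros((H,W),np.uint8);cv2.fillPoly(m,[np.round(q*256).astype(np.int32)],255,cv2.LINE_AA,8)
    m=cv2.GaussianBlur(m.astype(np.float32)/255,(0,0),sig*ss)
    return m.reshape(H//ss,ss,W//ss,ss).mean((1,3))
def dirv(az,el): return np.array([np.cos(el)*np.cos(az),np.cos(el)*np.sin(az),np.sin(el)])
E
cat > fit.py <<'E'
from h import *
np.set_printoptions(precision=2,suppress=True)
BX={"side":(270,322,338,380),"top":(218,258,374,418)}
R={"side":.72,"top":.5}
def mask(im,c):
    r0,r1,c0,c1=BX[c];a=cv2.GaussianBlur(im,(0,0),.5)[r0:r1,c0:c1].astype(float)
    # unmix: bg grey fraction
    hi,lo=a[...,0],a[...,2];F=(hi-lo)/R[c]   # brass R value*alpha
    bg=np.maximum(hi-F,0)
    f=F/(np.where(F.max()>0,F.max(),1))
    ref={"side":55,"top":55}[c]
    al=np.clip(1-bg/ref,0,1); al[(hi-lo)<12]=0
    return al
ims={c:cv2.imread(f"pics/{c}0.png")[:,:,::-1] for c in BX}
# simple robust mask: saturation above half
def smask(im,c):
    r0,r1,c0,c1=BX[c];a=im[r0:r1,c0:c1].astype(float);s=(a[...,0]-a[...,2])
    return np.clip(s/(.7*np.percentile(s,97)),0,1) if c=="side" else np.clip(s/(.9*np.percentile(s,90)),0,1)
M={c:smask(ims[c],c) for c in BX}
def model(p,c):
    d=dirv(p[3],p[4]);C=p[:3];return render(cyl(C-25*d,C+25*d,14.5),c,BX[c],.9)
def res(p,cs=("side","top")): return np.concatenate([(model(p,c)-M[c]).ravel() for c in cs])
p0=np.array([495.5,-250.5,100.4,1.10,.59])
s=least_squares(res,p0,x_scale=[1,1,1,.03,.03],diff_step=[1e-3,1e-3,5e-3,1e-2,2e-2])
p=s.x;print("both",p,s.cost,"mouth",p[:3]+25*dirv(*p[3:]),"end",p[:3]-25*dirv(*p[3:]))
# allow side-image shift nuisance
def res2(p):
    out=[]
    for c in BX:
        m=model(p,c)
        if c=="side": m=cv2.warpAffine(m.astype(np.float32),np.float32([[1,0,p[5]],[0,1,0]]),m.shape[::-1],flags=cv2.INTER_LINEAR)
        out.append((m-M[c]).ravel())
    return np.concatenate(out)
s=least_squares(res2,np.r_[p,0.05],x_scale=[1,1,1,.03,.03,.5],diff_step=[1e-3,1e-3,5e-3,1e-2,2e-2,3])
q=s.x;print("shift",q,s.cost,"mouth",q[:3]+25*dirv(*q[3:5]),"end",q[:3]-25*dirv(*q[3:5]))
tiles=[]
for c in BX:
    for x in (M[c],model(q,c),np.abs(M[c]-model(q,c))): tiles.append(cv2.resize((x*255).astype(np.uint8),(260,290),interpolation=0))
cv2.imwrite("pics/fit.png",np.vstack([np.hstack(tiles[:3]),np.hstack(tiles[3:])]))
# pump colours
im=ims["top"].astype(int);
for c,box in (("top",(220,275,150,260)),("side",(180,260,170,230))):
    im=ims[c][box[0]:box[1],box[2]:box[3]].astype(float)
    for n,w in (("blue",np.clip(im[...,2]-im[...,0]-40,0,60)),("white",np.clip(im.min(2)-110,0,60))):
        m=cv2.connectedComponentsWithStats((w>20).astype(np.uint8))
        i=1+np.argmax(m[2][1:,4]);w=w*cv2.dilate((m[1]==i).astype(np.uint8),np.ones((5,5)))
        y,x=np.mgrid[box[0]:box[1],box[2]:box[3]];print(c,n,m[2][i],[(w*x).sum()/w.sum(),(w*y).sum()/w.sum()],onz(c,(w*x).sum()/w.sum(),(w*y).sum()/w.sum(),15))
E
python3 fit.py
```

```text
both [ 495.8  -254.18  103.45    1.14    0.7 ] 4.608724813983818 mouth [ 503.87 -236.77  119.47] end [ 487.74 -271.59   87.43]
shift [ 495.34 -253.53  103.23    1.13    0.68    0.64] 2.9378229790987356 mouth [ 503.67 -235.93  118.91] end [ 487.01 -271.13   87.55]
top blue [ 27  18  38  19 333] [np.float64(193.96286415537296), np.float64(246.24575819016113)] [466.64 205.85  15.  ]
top white [ 68  31  27  12 149] [np.float64(230.81910326735036), np.float64(256.6259241593131)] [444.03 116.87  15.  ]
side blue [ 12  18  23  26 266] [np.float64(192.10079179646937), np.float64(209.65154465212876)] [469.85 212.17  15.  ]
side white [ 31  44  16  20 143] [np.float64(208.72654057352045), np.float64(233.6606467358145)] [445.99 117.65  15.  ]
```

View pics/fit.png

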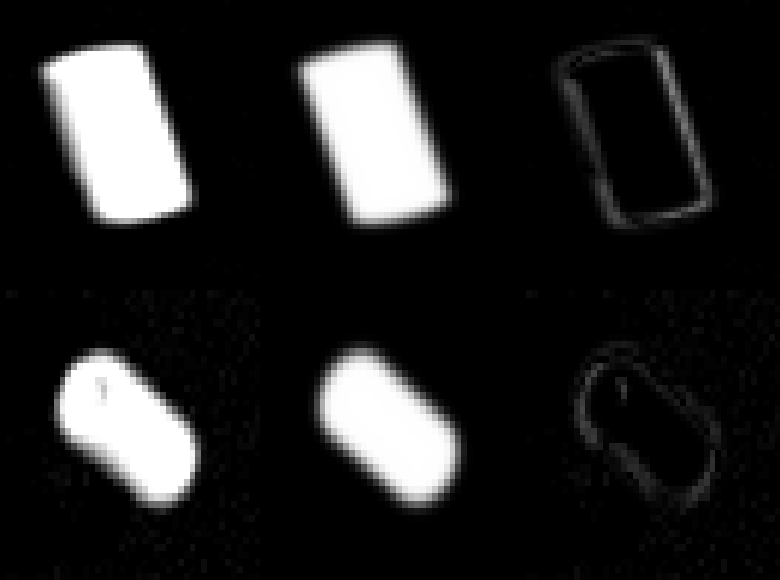

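The silhouette fit matches in both views. It puts the sleeve's mouth near (504,-236,119), azimuth 1.135, rise about 0.69 rad. Now I'll plan the approach to the barrel.

```bash
cat > pl.py <<'E'
from h import *
import sys,json
def cur():
    o=observe();return o["eef_pos"],Ro.from_euler("xyz",o["orientation"]),o
def plan(wps,p=None,R=None,n=1,dig=3):
    """wps: list of (pos,Rot,rows); prints calls of 5 rows"""
    if p is None: p,R,_=cur()
    rows=[]
    for P,Q,k in wps:
        P=np.array(P,float)
        for i in range(k,0,-1):
            t=R.inv().apply((P-p)/i)/1000;w=(R.inv()*Q).as_rotvec()/i
            t=np.round(t,dig+(1 if dig==3 and max(abs(t))<.004 else 0));w=np.round(w,3)
            r={}
            for a,b in zip(("tx","ty","tz","wx","wy","wz"),[*t,*w]):
                if b: r[a]=float(b)
            rows.append(r);p=p+R.apply(t)*1000;R=R*Ro.from_rotvec(w)
    while len(rows)%5: rows.append({})
    for i in range(0,len(rows),5): print(json.dumps(rows[i:i+5]))
def down(yaw): return Ro.from_euler("xyz",[np.pi,0,yaw])
E
python3 - <<'E'
from pl import *
plan([((465,196,130),down(1.322),15),((465,196,60),down(1.322),5)])
E
```

```text
[{"tx": -0.027, "ty": -0.022, "tz": 0.006, "wz": 0.106}, {"tx": -0.029, "ty": -0.019, "tz": 0.006, "wz": 0.106}, {"tx": -0.031, "ty": -0.015, "tz": 0.006, "wz": 0.106}, {"tx": -0.033, "ty": -0.012, "tz": 0.005, "wz": 0.105}, {"tx": -0.034, "ty": -0.009, "tz": 0.006, "wz": 0.106}]
[{"tx": -0.034, "ty": -0.005, "tz": 0.005, "wz": 0.105}, {"tx": -0.035, "ty": -0.001, "tz": 0.006, "wz": 0.106}, {"tx": -0.035, "ty": 0.002, "tz": 0.005, "wz": 0.105}, {"tx": -0.034, "ty": 0.006, "tz": 0.006, "wz": 0.106}, {"tx": -0.033, "ty": 0.009, "tz": 0.005, "wz": 0.105}]
[{"tx": -0.032, "ty": 0.013, "tz": 0.006, "wz": 0.106}, {"tx": -0.031, "ty": 0.016, "tz": 0.005, "wz": 0.105}, {"tx": -0.029, "ty": 0.019, "tz": 0.006, "wz": 0.106}, {"tx": -0.026, "ty": 0.022, "tz": 0.005, "wz": 0.105}, {"tx": -0.024, "ty": 0.026, "tz": 0.006, "wz": 0.106}]
[{"tz": 0.014}, {"tz": 0.014}, {"tz": 0.014}, {"tz": 0.014}, {"tz": 0.014}]
```

Call:
carry_out:
  moves:
    - {"tx": -0.027, "ty": -0.022, "tz": 0.006, "wz": 0.106}
    - {"tx": -0.029, "ty": -0.019, "tz": 0.006, "wz": 0.106}
    - {"tx": -0.031, "ty": -0.015, "tz": 0.006, "wz": 0.106}
    - {"tx": -0.033, "ty": -0.012, "tz": 0.005, "wz": 0.105}
    - {"tx": -0.034, "ty": -0.009, "tz": 0.006, "wz": 0.106}
  grip: 1

```text
validation failed for argument at $.mo...
```

Call:
carry_out:
  moves:
    - {"tx": -0.034, "ty": -0.005, "tz": 0.005, "wz": 0.105}
    - {"tx": -0.035, "ty": -0.001, "tz": 0.006, "wz": 0.106}
    - {"tx": -0.035, "ty": 0.002, "tz": 0.005, "wz": 0.105}
    - {"tx": -0.034, "ty": 0.006, "tz": 0.006, "wz": 0.106}
    - {"tx": -0.033, "ty": 0.009, "tz": 0.005, "wz": 0.105}

```text
validation failed for argument at $.mo...
```

Call:
carry_out:
  moves:
    - {"tx": -0.032, "ty": 0.013, "tz": 0.006, "wz": 0.106}
    - {"tx": -0.031, "ty": 0.016, "tz": 0.005, "wz": 0.105}
    - {"tx": -0.029, "ty": 0.019, "tz": 0.006, "wz": 0.106}
    - {"tx": -0.026, "ty": 0.022, "tz": 0.005, "wz": 0.105}
    - {"tx": -0.024, "ty": 0.026, "tz": 0.006, "wz": 0.106}

```text
validation failed for argument at $.mo...
```

Call:
carry_out:
  moves:
    - {"tz": 0.014}
    - {"tz": 0.014}
    - {"tz": 0.014}
    - {"tz": 0.014}
    - {"tz": 0.014}

```text
validation failed for argument at $.mo...
```

Call:
carry_out:
  moves:
    - {"tx": -0.027, "ty": -0.022, "tz": 0.006, "wx": 0, "wy": 0, "wz": 0.106}
    - {"tx": -0.029, "ty": -0.019, "tz": 0.006, "wx": 0, "wy": 0, "wz": 0.106}
    - {"tx": -0.031, "ty": -0.015, "tz": 0.006, "wx": 0, "wy": 0, "wz": 0.106}
    - {"tx": -0.033, "ty": -0.012, "tz": 0.005, "wx": 0, "wy": 0, "wz": 0.105}
    - {"tx": -0.034, "ty": -0.009, "tz": 0.006, "wx": 0, "wy": 0, "wz": 0.106}
  grip: 1

```text
t: 1.72
eef_pos: [253.4, 468.8, 184.9]
orientation: [3.141, -0.0, 2.372]
wrist_force: [0.9, 0.4, 0.5]
width: 91.3
finger_force: 0.0
```

Call:
carry_out:
  moves:
    - {"tx": -0.034, "ty": -0.005, "tz": 0.005, "wx": 0, "wy": 0, "wz": 0.105}
    - {"tx": -0.035, "ty": -0.001, "tz": 0.006, "wx": 0, "wy": 0, "wz": 0.106}
    - {"tx": -0.035, "ty": 0.002, "tz": 0.005, "wx": 0, "wy": 0, "wz": 0.105}
    - {"tx": -0.034, "ty": 0.006, "tz": 0.006, "wx": 0, "wy": 0, "wz": 0.106}
    - {"tx": -0.033, "ty": 0.009, "tz": 0.005, "wx": 0, "wy": 0, "wz": 0.105}

```text
t: 2.13
eef_pos: [359.7, 331.8, 157.8]
orientation: [3.141, -0.0, 1.845]
wrist_force: [0.7, 0.3, -0.8]
width: 91.2
finger_force: 0.0
```

Call:
carry_out:
  moves:
    - {"tx": -0.032, "ty": 0.013, "tz": 0.006, "wx": 0, "wy": 0, "wz": 0.106}
    - {"tx": -0.031, "ty": 0.016, "tz": 0.005, "wx": 0, "wy": 0, "wz": 0.105}
    - {"tx": -0.029, "ty": 0.019, "tz": 0.006, "wx": 0, "wy": 0, "wz": 0.106}
    - {"tx": -0.026, "ty": 0.022, "tz": 0.005, "wx": 0, "wy": 0, "wz": 0.105}
    - {"tx": -0.024, "ty": 0.026, "tz": 0.006, "wx": 0, "wy": 0, "wz": 0.106}

```text
t: 2.55
eef_pos: [466.3, 194.8, 129.9]
orientation: [3.141, -0.0, 1.317]
wrist_force: [0.5, 0.7, 0.4]
width: 91.1
finger_force: 0.0
```

Call:
carry_out:
  moves:
    - {"tx": 0, "ty": 0, "tz": 0.014, "wx": 0, "wy": 0, "wz": 0}
    - {"tx": 0, "ty": 0, "tz": 0.014, "wx": 0, "wy": 0, "wz": 0}
    - {"tx": 0, "ty": 0, "tz": 0.014, "wx": 0, "wy": 0, "wz": 0}
    - {"tx": 0, "ty": 0, "tz": 0.014, "wx": 0, "wy": 0, "wz": 0}
    - {"tx": 0, "ty": 0, "tz": 0.014, "wx": 0, "wy": 0, "wz": 0}

```text
t: 2.97
eef_pos: [465.7, 196.1, 59.4]
orientation: [3.141, -0.0, 1.321]
wrist_force: [-0.3, -0.1, -0.3]
width: 91.2
finger_force: 0.0
```

```bash
sed -i 's/                if b: r\[a\]=float(b)/                r[a]=float(b) if b else 0/; s/rows.append({})/rows.append(dict.fromkeys(("tx","ty","tz","wx","wy","wz"),0))/' pl.py; python3 - <<'E'
from pl import *
p,R,o=cur();print(p,o["orientation"],o["qpos"],o["t"])
plan([((465,196,4),down(1.322),5)])
E
```

```text
[465.6848456  196.14997188  59.3635217 ] [ 3.14125779e+00 -1.89047129e-04  1.32146486e+00] [ 2.80435468e-01  5.48040820e-01  1.80177926e+00 -8.54999943e-06
  7.91388087e-01  5.29772976e-01] 2.9667
[{"tx": 0, "ty": 0, "tz": 0.011, "wx": 0, "wy": 0, "wz": 0}, {"tx": 0, "ty": 0, "tz": 0.011, "wx": 0, "wy": 0, "wz": 0}, {"tx": 0, "ty": 0, "tz": 0.011, "wx": 0, "wy": 0, "wz": 0}, {"tx": 0, "ty": 0, "tz": 0.011, "wx": 0, "wy": 0, "wz": 0}, {"tx": 0, "ty": -0.001, "tz": 0.011, "wx": 0, "wy": 0, "wz": -0.001}]
```

Call:
carry_out:
  moves:
    - {"tx": 0, "ty": 0, "tz": 0.011, "wx": 0, "wy": 0, "wz": 0}
    - {"tx": 0, "ty": 0, "tz": 0.011, "wx": 0, "wy": 0, "wz": 0}
    - {"tx": 0, "ty": 0, "tz": 0.011, "wx": 0, "wy": 0, "wz": 0}
    - {"tx": 0, "ty": 0, "tz": 0.011, "wx": 0, "wy": 0, "wz": 0}
    - {"tx": 0, "ty": 0, "tz": 0.011, "wx": 0, "wy": 0, "wz": 0}

```text
t: 3.38
eef_pos: [465.7, 196.3, 4.4]
orientation: [3.141, -0.0, 1.322]
wrist_force: [1.0, 0.2, -0.6]
width: 91.1
finger_force: 0.0
```

Call:
carry_out:
  moves:
    - {"tx": 0, "ty": 0, "tz": 0, "wx": 0, "wy": 0, "wz": 0}
    - {"tx": 0, "ty": 0, "tz": 0, "wx": 0, "wy": 0, "wz": 0}
    - {"tx": 0, "ty": 0, "tz": 0, "wx": 0, "wy": 0, "wz": 0}
    - {"tx": 0, "ty": 0, "tz": 0, "wx": 0, "wy": 0, "wz": 0}
    - {"tx": 0, "ty": 0, "tz": 0, "wx": 0, "wy": 0, "wz": 0}
  grip: 0
  newtons: 40

```text
t: 3.8
eef_pos: [465.8, 196.4, 5.5]
orientation: [3.141, -0.001, 1.322]
wrist_force: [-0.7, -0.2, -0.6]
width: 60.7
finger_force: 0.0
```

Call:
carry_out:
  moves:
    - {"tx": 0, "ty": 0, "tz": 0, "wx": 0, "wy": 0, "wz": 0}
    - {"tx": 0, "ty": 0, "tz": 0, "wx": 0, "wy": 0, "wz": 0}
    - {"tx": 0, "ty": 0, "tz": 0, "wx": 0, "wy": 0, "wz": 0}
    - {"tx": 0, "ty": 0, "tz": 0, "wx": 0, "wy": 0, "wz": 0}
    - {"tx": 0, "ty": 0, "tz": 0, "wx": 0, "wy": 0, "wz": 0}

```text
t: 4.22
eef_pos: [465.5, 196.3, 4.9]
orientation: [3.142, -0.0, 1.322]
wrist_force: [0.8, -0.8, -0.8]
width: 27.6
finger_force: 0.0
```

Call:
carry_out:
  moves:
    - {"tx": 0, "ty": 0, "tz": 0, "wx": 0, "wy": 0, "wz": 0}
    - {"tx": 0, "ty": 0, "tz": 0, "wx": 0, "wy": 0, "wz": 0}
    - {"tx": 0, "ty": 0, "tz": 0, "wx": 0, "wy": 0, "wz": 0}
    - {"tx": 0, "ty": 0, "tz": 0, "wx": 0, "wy": 0, "wz": 0}
    - {"tx": 0, "ty": 0, "tz": 0, "wx": 0, "wy": 0, "wz": 0}

```text
t: 4.63
eef_pos: [465.4, 196.2, 4.9]
orientation: [3.142, 0.0, 1.322]
wrist_force: [-0.4, -0.2, 1.3]
width: 23.4
finger_force: 40.0
```

Call:
carry_out:
  moves:
    - {"tx": 0, "ty": 0, "tz": -0.02, "wx": 0, "wy": 0, "wz": 0}
    - {"tx": 0, "ty": 0, "tz": -0.03, "wx": 0, "wy": 0, "wz": 0}
    - {"tx": 0, "ty": 0, "tz": -0.04, "wx": 0, "wy": 0, "wz": 0}
    - {"tx": 0, "ty": 0, "tz": -0.04, "wx": 0, "wy": 0, "wz": 0}
    - {"tx": 0, "ty": 0, "tz": -0.04, "wx": 0, "wy": 0, "wz": 0}

```text
t: 5.05
eef_pos: [464.8, 196.1, 176.7]
orientation: [-3.141, 0.0, 1.322]
wrist_force: [2.1, 0.4, -1.5]
width: 23.1
finger_force: 40.0
```

```bash
python3 - <<'E'
from pl import *
np.set_printoptions(precision=3,suppress=True)
p,R,o=cur();print(p,o["qpos"],o["width"],o["finger_force"],o["wrist_force"])
a=snapshot("side")[:,:,::-1];b=snapshot("top")[:,:,::-1]
cv2.imwrite("pics/side1.png",a);cv2.imwrite("pics/top1.png",b)
for l in("pump_tip","pump_shoulder"):
  for c in("side","top"): print(l,c,[(d["point"],d["conf"]) for d in spot_point(l,c)[:2]])
pp=p-R.apply([0,0,-0]) 
print(proj(p,"side"),proj(p,"top"))
cv2.imwrite("pics/l1.png",np.hstack([cv2.resize(a[90:290,120:320],None,fx=2,fy=2),cv2.resize(b[170:370,130:330],None,fx=2,fy=2)]))
# target: pre-insertion: pump axis along bore, tip 60mm outside mouth
u=dirv(1.135,.69);m=np.array([503.8,-236.3,119.2])
s=np.arange(0)
y=np.cross([0,0,1],u);y/=np.linalg.norm(y);y=-y;z=np.cross(u,y);Q=Ro.from_matrix(np.c_[u,y,z]);print("z",z,"y",y,R.as_matrix())
# pump axis in tool: grasp at pump x=-10, axis 10mm behind TCP
off=lambda d:m+u*(62+d+10+40-0)-u*0
tip=lambda d:m+u*d
tcp=lambda d:tip(d)+u*112+z*10
print(tcp(50))
plan([(tcp(60),Q,15)])
E
```

```text
[464.823 196.075 176.657] [0.281 0.371 1.685 0.    1.086 0.53 ] 23.136791281206936 39.99958097934723 [ 2.148  0.42  -1.509]
pump_tip side [([192.0, 203.7], 0.97)]
pump_tip top [([255.7, 242.6], 0.6)]
pump_shoulder side [([173.3, 197.1], 0.79)]
pump_shoulder top [([248.8, 213.4], 0.66)]
[[185.438 165.043]] [[189.683 244.05 ]]
z [ 0.269  0.577 -0.771] y [ 0.907 -0.422 -0.   ] [[ 0.246  0.969 -0.001]
 [ 0.969 -0.246 -0.   ]
 [-0.    -0.001 -1.   ]]
[ 559.229 -117.266  214.607]
[{"tx": -0.018, "ty": 0.011, "tz": -0.003, "wx": -0.004, "wy": 0.046, "wz": 0.012}, {"tx": -0.018, "ty": 0.012, "tz": -0.004, "wx": -0.004, "wy": 0.046, "wz": 0.012}, {"tx": -0.018, "ty": 0.012, "tz": -0.005, "wx": -0.004, "wy": 0.046, "wz": 0.012}, {"tx": -0.017, "ty": 0.012, "tz": -0.005, "wx": -0.004, "wy": 0.046, "wz": 0.012}, {"tx": -0.017, "ty": 0.012, "tz": -0.006, "wx": -0.005, "wy": 0.046, "wz": 0.012}]
[{"tx": -0.016, "ty": 0.012, "tz": -0.007, "wx": -0.004, "wy": 0.046, "wz": 0.012}, {"tx": -0.016, "ty": 0.013, "tz": -0.008, "wx": -0.005, "wy": 0.046, "wz": 0.012}, {"tx": -0.015, "ty": 0.013, "tz": -0.008, "wx": -0.004, "wy": 0.046, "wz": 0.012}, {"tx": -0.015, "ty": 0.013, "tz": -0.009, "wx": -0.005, "wy": 0.046, "wz": 0.012}, {"tx": -0.014, "ty": 0.013, "tz": -0.009, "wx": -0.004, "wy": 0.046, "wz": 0.012}]
[{"tx": -0.014, "ty": 0.014, "tz": -0.01, "wx": -0.005, "wy": 0.046, "wz": 0.012}, {"tx": -0.013, "ty": 0.014, "tz": -0.011, "wx": -0.004, "wy": 0.046, "wz": 0.012}, {"tx": -0.012, "ty": 0.014, "tz": -0.011, "wx": -0.004, "wy": 0.046, "wz": 0.011}, {"tx": -0.011, "ty": 0.014, "tz": -0.012, "wx": -0.005, "wy": 0.046, "wz": 0.012}, {"tx": -0.011, "ty": 0.015, "tz": -0.012, "wx": -0.005, "wy": 0.045, "wz": 0.011}]
```

View pics/l1.png

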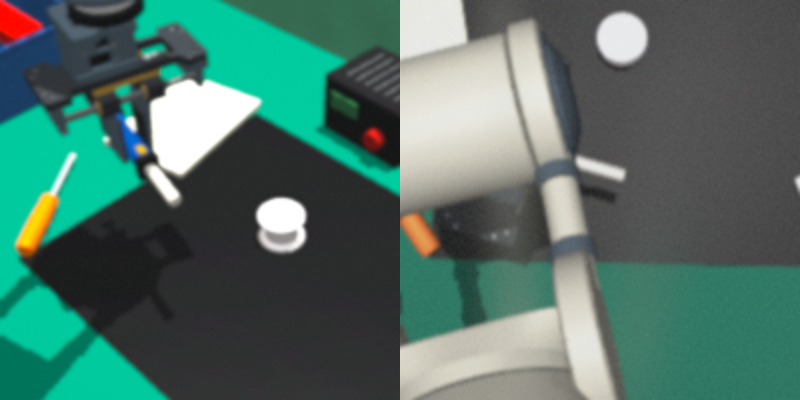

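The pump is held level, with the nozzle at side crop (165,185) and top crop (605,168). Now moving to the pre-insertion pose.

Call:
carry_out:
  moves:
    - {"tx": -0.018, "ty": 0.011, "tz": -0.003, "wx": -0.004, "wy": 0.046, "wz": 0.012}
    - {"tx": -0.018, "ty": 0.012, "tz": -0.004, "wx": -0.004, "wy": 0.046, "wz": 0.012}
    - {"tx": -0.018, "ty": 0.012, "tz": -0.005, "wx": -0.004, "wy": 0.046, "wz": 0.012}
    - {"tx": -0.017, "ty": 0.012, "tz": -0.005, "wx": -0.004, "wy": 0.046, "wz": 0.012}
    - {"tx": -0.017, "ty": 0.012, "tz": -0.006, "wx": -0.005, "wy": 0.046, "wz": 0.012}

```text
t: 5.77
eef_pos: [497.4, 92.8, 188.9]
orientation: [3.129, -0.232, 1.262]
wrist_force: [0.1, 1.1, -1.5]
width: 23.4
finger_force: 40.0
```

Call:
carry_out:
  moves:
    - {"tx": -0.016, "ty": 0.012, "tz": -0.007, "wx": -0.004, "wy": 0.046, "wz": 0.012}
    - {"tx": -0.016, "ty": 0.013, "tz": -0.008, "wx": -0.005, "wy": 0.046, "wz": 0.012}
    - {"tx": -0.015, "ty": 0.013, "tz": -0.008, "wx": -0.004, "wy": 0.046, "wz": 0.012}
    - {"tx": -0.015, "ty": 0.013, "tz": -0.009, "wx": -0.005, "wy": 0.046, "wz": 0.012}
    - {"tx": -0.014, "ty": 0.013, "tz": -0.009, "wx": -0.004, "wy": 0.046, "wz": 0.012}

```text
t: 6.18
eef_pos: [529.5, -8.7, 204.8]
orientation: [3.128, -0.464, 1.201]
wrist_force: [1.0, -0.2, -2.4]
width: 23.2
finger_force: 40.0
```

Call:
carry_out:
  moves:
    - {"tx": -0.014, "ty": 0.014, "tz": -0.01, "wx": -0.005, "wy": 0.046, "wz": 0.012}
    - {"tx": -0.013, "ty": 0.014, "tz": -0.011, "wx": -0.004, "wy": 0.046, "wz": 0.012}
    - {"tx": -0.012, "ty": 0.014, "tz": -0.011, "wx": -0.004, "wy": 0.046, "wz": 0.011}
    - {"tx": -0.011, "ty": 0.014, "tz": -0.012, "wx": -0.005, "wy": 0.046, "wz": 0.012}
    - {"tx": -0.011, "ty": 0.015, "tz": -0.012, "wx": -0.005, "wy": 0.045, "wz": 0.011}

```text
t: 6.6
eef_pos: [563.1, -111.3, 221.0]
orientation: [-3.14, -0.694, 1.133]
wrist_force: [1.0, -1.4, -1.5]
width: 23.8
finger_force: 40.0
```

```bash
python3 - <<'E'
from pl import *
np.set_printoptions(precision=3,suppress=True)
a=snapshot("side")[:,:,::-1];b=snapshot("top")[:,:,::-1]
p,R,o=cur();print(p,R.as_matrix()[:,0],o["qpos"],o["wrist_force"],o["t"])
cv2.imwrite("pics/side2.png",a);cv2.imwrite("pics/top2.png",b)
P={}
for l in("pump_tip","pump_shoulder","sleeve_mouth","sleeve_end"):
  for c in("side","top"): 
    d=spot_point(l,c)[:2];print(l,c,[(np.round(e["point"],1).tolist(),round(e["conf"],2)) for e in d])
u=dirv(1.135,.69);z=R.as_matrix()[:,2]
print("exp tip",*[proj(p-u*112-z*10,c) for c in("side","top")])
cv2.imwrite("pics/l2.png",np.hstack([cv2.resize(a[200:330,270:400],None,fx=3,fy=3,interpolation=2),cv2.resize(b[150:280,310:440],None,fx=3,fy=3,interpolation=2)]))
E
```

```text
[ 563.842 -113.819  220.152] [0.329 0.696 0.639] [-0.702  0.496  1.583  0.686  1.339 -0.52 ] [ 0.244  0.159 -2.11 ] 6.7
pump_tip side [([248.7, 341.9], 0.87)]
pump_tip top []
pump_shoulder side [([216.0, 335.1], 0.88)]
pump_shoulder top [([211.1, 360.6], 0.93), ([238.4, 401.0], 0.67)]
sleeve_mouth side [([278.7, 352.2], 0.83), ([307.8, 357.1], 0.66)]
sleeve_mouth top [([229.6, 389.0], 0.44)]
sleeve_end side [([309.2, 359.7], 0.6)]
sleeve_end top [([240.0, 402.3], 0.51)]
exp tip [[343.639 249.222]] [[376.319 220.684]]
```

View pics/l2.png

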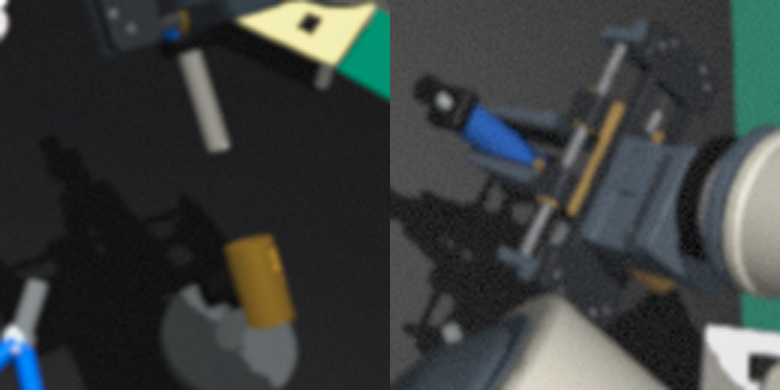

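```bash
cat > edge.py <<'E'
from pl import *
from scipy.ndimage import map_coordinates,gaussian_filter1d
def eshift(img,pts,c,sgn,ch=None,rng=5,dof=2,p_int=.5,skip=None):
    """robust 2D image shift of hull outline; sgn=+1 bright object. returns (du,dv), n inliers, rms"""
    g=img.astype(float) ; g=g.mean(2) if ch is None else ch(g)
    h=cv2.convexHull(proj(pts,c).astype(np.float32))[:,0].astype(float)
    if skip: pass
    P=[];N=[]
    for a,b in zip(h,np.roll(h,-1,0)):
        L=np.linalg.norm(b-a);k=max(1,int(round(L/p_int)))
        t=(np.arange(k)+.5)/k
        n=np.array([b[1]-a[1],a[0]-b[0]])/max(L,1e-9)
        P.append(a+t[:,None]*(b-a));N.append(np.tile(n,(k,1)))
    P=np.vstack(P);N=np.vstack(N);cen=h.mean(0)
    if np.median(np.sum((P-cen)*N,1))<0:N=-N
    s=np.arange(-rng,rng+.01,.2)
    X=P[:,None]+s[None,:,None]*N[:,None]
    v=map_coordinates(g,[X[...,1],X[...,0]],order=1)
    d=-sgn*np.gradient(gaussian_filter1d(v,3,axis=1),axis=1)/.2
    j=d[:,3:-3].argmax(1)+3;st=d[np.arange(len(j)),j]
    w=np.clip(d,0,None)*(np.abs(s[None]-s[j][:,None])<1.5);e=(w*s).sum(1)/np.maximum(w.sum(1),1e-9)
    ok=st>.4*np.percentile(st,80)
    f=lambda q:(N[ok]@q[:2]-e[ok])
    r=least_squares(f,[0,0],loss="soft_l1",f_scale=.3)
    return r.x,ok.sum(),np.median(np.abs(f(r.x))),(P[ok],N[ok],e[ok])
E
cat > e1.py <<'E'
from edge import *
np.set_printoptions(precision=2,suppress=True)
I={c+str(k):cv2.imread(f"pics/{c}{k}.png")[:,:,::-1] for c in("side","top") for k in(0,2)}
C=np.array([490,-243.,0])
for c in("side","top"):
    P=C.copy()
    for _ in range(3):
        sh,n,m,_x=eshift(I[c+"0"],cyl(P,P+[0,0,14],45),c,1,rng=4)
        q=proj(P+[0,0,14],c)[0]+sh;P=onz(c,*q,14)-[0,0,14]
    print("foot",c,P[:2],n,m)
d=np.array([-.246,-.969,0])
T=np.array([445,117.3,14.])
for c in("side","top"):
    P=T.copy()
    for _ in range(3):
        sh,n,m,_x=eshift(I[c+"0"],cyl(P-31*d,P+31*d,6.5),c,1,rng=3)
        q=proj(P,c)[0]+sh;P=onz(c,*q,14)
    print("nozzle bench",c,P[:2],n,m,"lat",(P-[465.6,196.2,14])@[.969,-.246,0])
# nozzle in the hand
p,R,o=cur();A=R.as_matrix();u=A[:,0]
for xg in(-10,):
    ax=lambda x:p-A[:,2]*9.1-u*(x-xg)
    sh,n,m,_x=eshift(I["side2"],cyl(ax(46),ax(102),6.5),"side",1,rng=4)
    print("hand nozzle shift side",sh,n,m)
    sh,n,m,_x=eshift(I["top2"],cyl(ax(-56),ax(-30),12),"top",1,ch=lambda g:g[...,2]-g[...,0],rng=5)
    print("barrel shift top",sh,n,m,proj(ax(-60),"top"),proj(ax(-20),"top"))
E
python3 e1.py
```

```text
foot side [ 508.03 -240.9 ] 224 0.28322562968771764
foot top [ 500.66 -246.8 ] 208 0.3721090971180948
nozzle bench side [446.85 119.7 ] 127 0.460003942390905 lat 0.6479919111457125
nozzle bench top [444.   116.79] 152 0.20937329947965266 lat -1.3956603783185562
hand nozzle shift side [ 0.46 -0.69] 169 0.1471519679175869
barrel shift top [ 3.42 -0.53] 39 0.4548383460254688 [[328.96 187.35]] [[340.97 196.15]]
```

```bash
cat > e2.py <<'E'
from edge import *
np.set_printoptions(precision=2,suppress=True)
I={c+str(k):cv2.imread(f"pics/{c}{k}.png")[:,:,::-1] for c in("side","top") for k in(0,2)}
V=[]
for c,C in(("side",[505,-242,0]),("top",[500,-245,0]),("side",[498,-246,0]),("top",[495,-241,0])):
    P=np.array(C,float)
    for _ in range(12):
        sh,n,m,x=eshift(I[c+"0"],cyl(P,P+[0,0,14],45,96),c,1,rng=3,ch=lambda g:np.minimum(g[...,2],g[...,0]))
        q=proj(P+[0,0,14],c)[0]+sh;P=onz(c,*q,14)-[0,0,14]
    print("foot",c,P[:2],n,m,sh)
    if C[0]>=500:
        im=cv2.resize(I[c+"0"][215:345,310:440] if c=="side" else I[c+"0"][180:310,320:450],None,fx=3,fy=3,interpolation=2)[:,:,::-1].copy()
        o=np.array([310,215] if c=="side" else [320,180])
        h=cv2.convexHull(proj(cyl(P,P+[0,0,14],45,96),c).astype(np.float32))[:,0]
        cv2.polylines(im,[np.round((h-o+.5)*3).astype(int)],True,(0,0,255),1)
        u=dirv(1.13,.68);Cc=np.array([495.34,-253.53,103.23])
        h=cv2.convexHull(proj(cyl(Cc-25*u,Cc+25*u,14.5),c).astype(np.float32))[:,0]
        cv2.polylines(im,[np.round((h-o+.5)*3).astype(int)],True,(0,255,0),1);V.append(im)
cv2.imwrite("pics/ov.png",np.hstack(V))
E
python3 e2.py
```

```text
foot side [ 507.81 -240.74] 209 0.22080456835503953 [ 0. -0.]
foot top [ 500.72 -246.76] 157 0.3425302576337478 [-0. -0.]
foot side [ 507.8  -240.74] 209 0.22111319176832053 [-0.  0.]
foot top [ 500.72 -246.76] 157 0.34252997162664106 [-0. -0.]
```

View pics/ov.png

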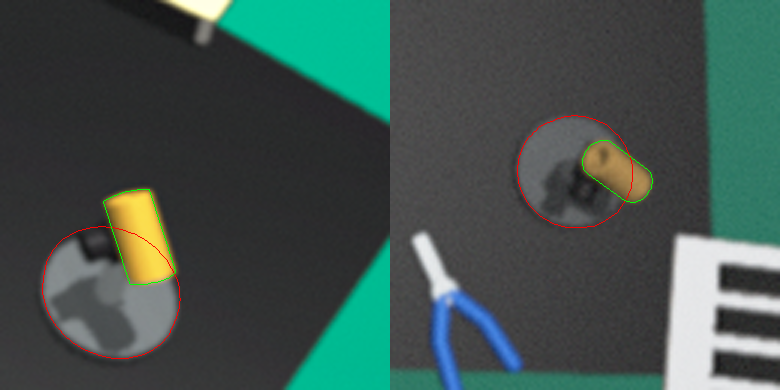

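```bash
sed -i 's/cyl(P,P+\[0,0,14\],45,96)/cyl(P+[0,0,13.9],P+[0,0,14],45,96)/g; /imwrite/d' e2.py; python3 e2.py
```

```text
foot side [ 501.05 -243.19] 214 0.2033118205498416 [-0. -0.]
foot top [ 500.07 -243.9 ] 155 0.22378582783811468 [-0. -0.]
foot side [ 501.06 -243.18] 214 0.20317007957080202 [-0. -0.]
foot top [ 500.07 -243.9 ] 155 0.22378582506786246 [-0. -0.]
```

```bash
cat > e3.py <<'E'
from edge import *
np.set_printoptions(precision=2,suppress=True)
a=snapshot("side");b=snapshot("top");cv2.imwrite("pics/side3.png",a[:,:,::-1]);cv2.imwrite("pics/top3.png",b[:,:,::-1])
p,R,o=cur();A=R.as_matrix();u=A[:,0];print(p,o["orientation"],u,o["wrist_force"])
ax=lambda x:p-A[:,2]*9.1-u*(x+10)
sh,n,m,(P,N,e)=eshift(a,cyl(ax(46),ax(102),6.5),"side",1,rng=4)
d=proj(ax(102),"side")[0]-proj(ax(46),"side")[0];d/=np.linalg.norm(d);l=np.array([d[1],-d[0]])
print("nozzle side: axial,lat px",sh@d,sh@l,n,m)
# rotation too: lateral residual vs axial position
c0=proj(ax(74),"side")[0];k=np.abs(N@l)>.9;s=(P[k]-c0)@d
f=least_squares(lambda q:(q[0]+q[1]*s)*(N[k]@l)-e[k],[0,0],loss="soft_l1",f_scale=.3).x;print("lat, tilt",f)
im=b[:,:,:].astype(float);w=np.clip(im[...,2]-im[...,0]-30,0,60);r0,r1,c0_,c1=165,225,315,375
y,x=np.nonzero(w[r0:r1,c0_:c1]>25);print("blue",len(x))
mu=np.c_[x,y].mean(0)+[c0_,r0];ev=np.linalg.eigh(np.cov(np.c_[x,y].T))
print("blue mean",mu,ev[1][:,1],ev[0],"pred",[proj(ax(t),"top")[0] for t in(-98,-74,-60,-26)],"tcp",proj(p,"top"))
V=[a[200:330,270:400],b[140:270,300:430]];V=[cv2.resize(v,None,fx=3,fy=3,interpolation=2)[:,:,::-1].copy() for v in V]
for v,c,o in((V[0],"side",(270,200)),(V[1],"top",(300,140))):
    for x0,x1,r in((-74,-60,14),(-60,28,12),(40,102,6.5)):
        h=cv2.convexHull(proj(cyl(ax(x0),ax(x1),r),c).astype(np.float32))[:,0];cv2.polylines(v,[np.round((h-o+.5)*3).astype(int)],True,(0,0,255),1)
cv2.imwrite("pics/ov3.png",np.hstack(V))
E
python3 e3.py
```

```text
[ 563.48 -109.8   222.6 ] [ 3.14 -0.69  1.14] [0.32 0.7  0.64] [ 0.6  -0.01 -1.91]
nozzle side: axial,lat px -1.266151497126197 0.453536992773248 169 0.13173593385991755
lat, tilt [ 0.46 -0.  ]
blue 247
blue mean [342.36 195.7 ] [-0.84 -0.54] [ 8.97 48.07] pred [array([317.19, 178.53]), array([324.81, 184.11]), array([329.15, 187.3 ]), array([339.38, 194.8 ])] tcp [[340.81 197.44]]
```

View pics/ov3.png

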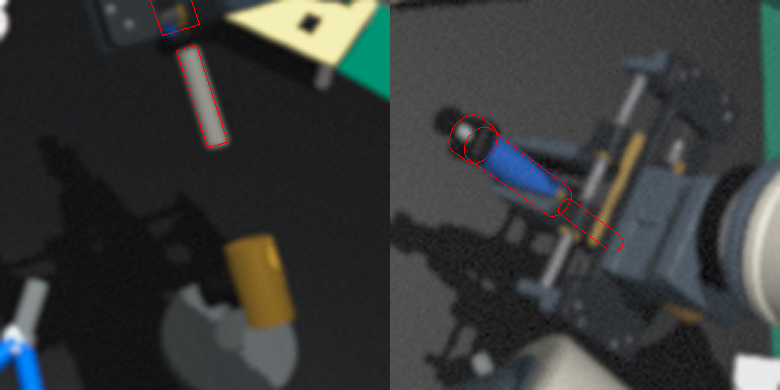

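```bash
cat > e4.py <<'E'
from edge import *
np.set_printoptions(precision=3,suppress=True)
I={"side":[cv2.imread(f"pics/side{k}.png")[:,:,::-1] for k in(0,)],"top":[cv2.imread("pics/top0.png")[:,:,::-1]]}
for nm,ch in (("sat",lambda g:(g[...,0]-g[...,2])/(g[...,0]+20)),("diff",lambda g:g[...,0]-g[...,2])):
  for off in((0,0),(.2,-.4),(.45,-.4)):
    q=np.array([495.34,-253.53,103.23,1.13,.68])
    for _ in range(8):
        D=[]
        for c in I:
            for im in I[c]:
                u=dirv(q[3],q[4]);_,_,_,(P,N,e)=eshift(im,cyl(q[:3]-25*u,q[:3]+25*u,14.5,64),c,1,ch=ch,rng=3)
                ed=e-(N@off if c=="side" else 0)
                D.append((c,P,N,ed))
        # linearise: outline motion by finite difference of shifted hull support
        def sup(q,c,N):
            u=dirv(q[3],q[4]);h=proj(cyl(q[:3]-25*u,q[:3]+25*u,14.5,64),c);return (h@N.T).max(0)
        s0=[sup(q,c,N) for c,P,N,e in D]
        f=lambda x:np.concatenate([sup(q+x,c,N)-s-e for (c,P,N,e),s in zip(D,s0)])
        r=least_squares(f,np.zeros(5),x_scale=[1,1,1,.03,.03],loss="soft_l1",f_scale=.3);q=q+r.x
    u=dirv(q[3],q[4]);print(nm,off,q,"mouth",q[:3]+25*u,np.median(abs(r.fun)),r.cost,"lat foot",(q[:3]-[500.5,-243.5,0])@[-np.sin(q[3]),np.cos(q[3]),0])
E
python3 e4.py
```

```text
sat (0, 0) [ 494.872 -254.055  104.699    0.867    0.788] mouth [ 506.275 -240.618  122.431] 0.815934392752089 61.364383038125105 lat foot -2.5384858967475075
sat (0.2, -0.4) [ 495.536 -253.575  101.642    1.393    0.61 ] mouth [ 499.154 -233.403  115.96 ] 0.7790704109628656 54.797442147496824 lat foot 3.1069839325217212
sat (0.45, -0.4) [ 494.97  -253.677  102.996    1.126    0.675] mouth [ 503.367 -236.054  118.613] 0.34362047936464557 18.77486366606426 lat foot 0.6149549061433659
diff (0, 0) [ 495.629 -254.008  103.148    1.126    0.669] mouth [ 504.07  -236.306  118.652] 0.2129346503079962 12.239159973067578 lat foot -0.12608721178013862
diff (0.2, -0.4) [ 495.541 -254.01   101.92     1.128    0.676] mouth [ 503.891 -236.383  117.559] 0.17059203212963298 8.81048792872849 lat foot -0.017949342326152234
diff (0.45, -0.4) [ 495.396 -253.74   101.814    1.128    0.674] mouth [ 503.771 -236.098  117.423] 0.13466376108081507 6.7552976823328255 lat foot 0.21935670353919545
```

```bash
cat > ins.py <<'E'
from pl import *
np.set_printoptions(precision=2,suppress=True)
M0=np.array([503.8,-236.2,117.5]);U=dirv(1.128,.675);Y=-np.cross([0,0,1],U);Y/=np.linalg.norm(Y);Z=np.cross(U,Y);Q=Ro.from_matrix(np.c_[U,Y,Z])
tcp=lambda d,dy=0,dz=0:M0+U*(d+110.5)+Z*(9.1+dz)+Y*dy
def stat():
    p,R,o=cur();e=p-tcp(0);print("t",o["t"],"d,dy,dz",e@U,e@Y,e@Z,"rot",(Q.inv()*R).as_rotvec(),"F(u,y,z)",o["wrist_force"]@np.c_[U,Y,Z],"grip",o["width"],o["finger_force"])
E
python3 - <<'E'
from ins import *
stat();plan([(tcp(10),Q,5)])
E
```

```text
t 7.2 d,dy,dz 64.3063856019599 -0.23503840398975773 -3.7997126350000636 rot [ 0.    0.02 -0.01] F(u,y,z) [-1.    0.55  1.65] grip 23.150901231242 39.999704360961914
[{"tx": -0.011, "ty": 0, "tz": 0.001, "wx": -0.001, "wy": -0.003, "wz": 0.001}, {"tx": -0.011, "ty": 0, "tz": 0.001, "wx": -0.001, "wy": -0.003, "wz": 0.002}, {"tx": -0.011, "ty": 0, "tz": 0, "wx": 0, "wy": -0.003, "wz": 0.001}, {"tx": -0.011, "ty": 0, "tz": 0.001, "wx": -0.001, "wy": -0.003, "wz": 0.002}, {"tx": -0.01, "ty": 0, "tz": 0, "wx": 0, "wy": -0.004, "wz": 0.001}]
```

Call:
carry_out:
  moves:
    - {"tx": -0.011, "ty": 0, "tz": 0.001, "wx": -0.001, "wy": -0.003, "wz": 0.001}
    - {"tx": -0.011, "ty": 0, "tz": 0.001, "wx": -0.001, "wy": -0.003, "wz": 0.002}
    - {"tx": -0.011, "ty": 0, "tz": 0, "wx": 0, "wy": -0.003, "wz": 0.001}
    - {"tx": -0.011, "ty": 0, "tz": 0.001, "wx": -0.001, "wy": -0.003, "wz": 0.002}
    - {"tx": -0.01, "ty": 0, "tz": 0, "wx": 0, "wy": -0.004, "wz": 0.001}

```text
t: 7.62
eef_pos: [545.9, -147.5, 184.7]
orientation: [-3.14, -0.675, 1.126]
wrist_force: [-0.0, -0.3, -0.2]
width: 23.5
finger_force: 40.0
```

Call:
carry_out:
  moves:
    - {"tx": 0, "ty": 0, "tz": 0, "wx": 0, "wy": 0, "wz": 0}
    - {"tx": 0, "ty": 0, "tz": 0, "wx": 0, "wy": 0, "wz": 0}
    - {"tx": 0, "ty": 0, "tz": 0, "wx": 0, "wy": 0, "wz": 0}
    - {"tx": 0, "ty": 0, "tz": 0, "wx": 0, "wy": 0, "wz": 0}
    - {"tx": 0, "ty": 0, "tz": 0, "wx": 0, "wy": 0, "wz": 0}

```text
t: 8.03
eef_pos: [546.8, -146.3, 186.3]
orientation: [3.141, -0.675, 1.128]
wrist_force: [0.4, 0.7, -1.7]
width: 23.3
finger_force: 40.0
```

```bash
cat > look.py <<'E'
import sys
from ins import *
from edge import eshift
k=sys.argv[1];stat();p,R,o=cur();A=R.as_matrix()
a=snapshot("side");cv2.imwrite(f"pics/side{k}.png",a[:,:,::-1])
ax=lambda x:p-A[:,2]*9.1-A[:,0]*(x+8.5)
d=proj(ax(102),"side")[0]-proj(ax(46),"side")[0];mm=56/np.linalg.norm(d);d/=np.linalg.norm(d);l=np.array([d[1],-d[0]])
sh,n,m,_=eshift(a,cyl(ax(46),ax(102),6.5),"side",1,rng=3);print("nozzle ax,lat mm",sh@d*mm,sh@l*mm,n,m)
sh,n,m,_=eshift(a,cyl(M0-50*U,M0,14.5),"side",1,ch=lambda g:g[...,0]-g[...,2],rng=3);print("sleeve ax,lat mm",sh@d*mm,sh@l*mm,n,m,"Y per lat",np.sign((proj(M0+Y,"side")-proj(M0,"side"))[0]@l))
E
python3 look.py 4;python3 -c "
from ins import *
plan([(tcp(2),Q,5)])"
```

```text
t 8.0333 d,dy,dz 10.242211380483482 0.30255783717118984 -0.5292773305391545 rot [-0. -0. -0.] F(u,y,z) [-0.42  0.07  1.79] grip 23.315297203495778 39.99954342842102
nozzle ax,lat mm -0.5147885552254488 1.1205754735974278 171 0.16449229981419378
sleeve ax,lat mm -0.6210705375245351 0.6806719787039948 185 0.29089335266208116 Y per lat 1.0
[{"tx": -0.0016, "ty": -0.0001, "tz": 0.0001, "wx": 0, "wy": 0, "wz": 0}, {"tx": -0.0017, "ty": 0, "tz": 0.0001, "wx": 0, "wy": 0, "wz": 0}, {"tx": -0.0016, "ty": -0.0001, "tz": 0.0001, "wx": 0, "wy": 0, "wz": 0}, {"tx": -0.0017, "ty": 0, "tz": 0.0001, "wx": 0, "wy": 0, "wz": 0}, {"tx": -0.0016, "ty": -0.0001, "tz": 0.0001, "wx": 0, "wy": 0, "wz": 0}]
```

Call:
carry_out:
  moves:
    - {"tx": -0.001, "ty": -0.0003, "tz": 0.0002, "wx": 0, "wy": 0, "wz": 0}
    - {"tx": -0.001, "ty": -0.0004, "tz": 0.0002, "wx": 0, "wy": 0, "wz": 0}
    - {"tx": -0.001, "ty": 0, "tz": 0, "wx": 0, "wy": 0, "wz": 0}
    - {"tx": -0.001, "ty": 0, "tz": 0, "wx": 0, "wy": 0, "wz": 0}
    - {"tx": -0.001, "ty": 0, "tz": 0, "wx": 0, "wy": 0, "wz": 0}

```text
t: 8.5
eef_pos: [544.3, -149.6, 182.5]
orientation: [-3.141, -0.675, 1.127]
wrist_force: [0.6, -0.1, -0.2]
width: 23.1
finger_force: 40.0
```

Call:
carry_out:
  moves:
    - {"tx": -0.001, "ty": 0, "tz": 0, "wx": 0, "wy": 0, "wz": 0}
    - {"tx": -0.001, "ty": 0, "tz": 0, "wx": 0, "wy": 0, "wz": 0}
    - {"tx": -0.0005, "ty": 0, "tz": 0, "wx": 0, "wy": 0, "wz": 0}
    - {"tx": -0.0005, "ty": 0, "tz": 0, "wx": 0, "wy": 0, "wz": 0}
    - {"tx": 0, "ty": 0, "tz": 0, "wx": 0, "wy": 0, "wz": 0}

```text
t: 8.92
eef_pos: [543.5, -151.4, 180.9]
orientation: [-3.141, -0.676, 1.128]
wrist_force: [2.3, 4.2, 2.8]
width: 23.1
finger_force: 40.0
```

```bash
python3 look.py 5;python3 - <<'E'
import cv2
a=cv2.imread("pics/side5.png")[240:320,325:405]
cv2.imwrite("pics/l5.png",cv2.resize(a,None,fx=7,fy=7,interpolation=2))
E
```

```text
t 8.9167 d,dy,dz 2.245390809639514 -0.47543819470391824 -0.06384642139690001 rot [-0.  0.  0.] F(u,y,z) [5.52 0.29 0.82] grip 23.073847290405144 39.99979555606842
nozzle ax,lat mm -1.6246192175502734 1.162561969058874 165 0.12116966325604073
sleeve ax,lat mm -0.2919383720277632 0.7035314314340035 185 0.37513259806116106 Y per lat 1.0
```

View pics/l5.png

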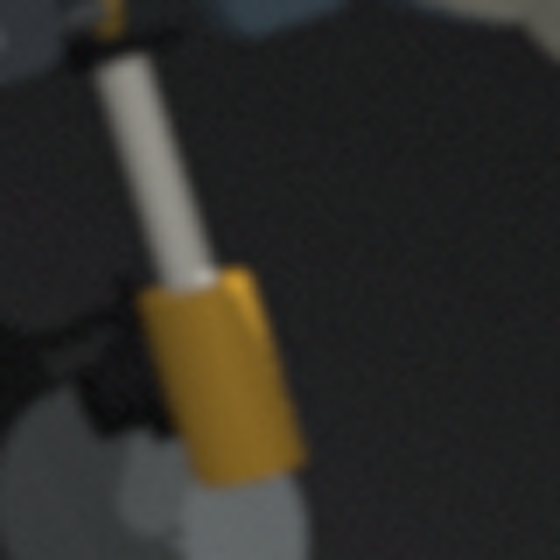

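The side view shows the nozzle touching the mouth face, with the nozzle end at crop (190,285) and mouth corners at (140,297) and (250,270). It looks slightly left of centre, so I'll measure the centre lines.

```bash
cat > lat.py <<'E'
import sys
from ins import *
from scipy.ndimage import map_coordinates
def cline(im,ch,A,B,W=14,frac=.5):
    d=(B-A)/np.linalg.norm(B-A);l=np.array([d[1],-d[0]]);g=ch(cv2.GaussianBlur(im,(0,0),.6).astype(float))
    s=np.arange(-W,W+.01,.1);out=[]
    for t in np.linspace(0,1,15):
        P=A+(B-A)*t+s[:,None]*l;v=map_coordinates(g,[P[:,1],P[:,0]],order=1)
        k=np.abs(s)<3;hi=np.median(v[k]);bg=min(np.median(v[:20]),np.median(v[-20:]))
        lo=bg+frac*(hi-bg);c=len(s)//2
        i=c
        while i>0 and v[i]>lo:i-=1
        j=c
        while j<len(s)-1 and v[j]>lo:j+=1
        out.append((t,s[i],s[j]))
    return np.array(out),d,l
def rep(k):
    im=cv2.imread(f"pics/side{k}.png")[:,:,::-1]
    sat=lambda g:(g[...,0]-g[...,2])/(g.sum(2)+30)
    A=proj(M0-8*U,"side")[0];B=proj(M0-44*U,"side")[0]
    s,d,l=cline(im,sat,A,B);mm=36/np.linalg.norm(B-A)
    fit=lambda o:np.polyfit(o[:,0],(o[:,1]+o[:,2])/2,1)
    f=fit(s);print(k,"sleeve width",np.median(s[:,2]-s[:,1])*mm,"off at mouth",np.polyval(f,-8/36)*mm,"end",np.polyval(f,42/36)*mm)
    return im,mm
def noz(k,d0):
    im=cv2.imread(f"pics/side{k}.png")[:,:,::-1]
    A=proj(M0+(d0+44)*U,"side")[0];B=proj(M0+(d0+6)*U,"side")[0];mm=38/np.linalg.norm(B-A)
    o,d,l=cline(im,lambda g:g.mean(2),A,B,W=9);o=o[(o[:,2]-o[:,1])*mm<18]
    f=np.polyfit(o[:,0],(o[:,1]+o[:,2])/2,1);print(k,"nozzle width",np.median(o[:,2]-o[:,1])*mm,len(o),"off tip",np.polyval(f,44/38)*mm,"off 44 up",np.polyval(f,0)*mm)
if __name__=="__main__":
    for k in (0,4,5): rep(k)
    noz(4,10);noz(5,2)
E
python3 lat.py
```

```text
0 sleeve width 32.24115675181193 off at mouth 0.9101842824578315 end 1.2379891680943464
4 sleeve width 31.350517062535353 off at mouth 0.587822194922448 end 0.8847020913479744
5 sleeve width 31.88490087610129 off at mouth 0.8703528963540736 end 0.7837629265632947
4 nozzle width 13.45886031396492 15 off tip 1.6535205430180888 off 44 up 1.8483198370360017
5 nozzle width 13.422314451014527 15 off tip 0.7266442638427982 off 44 up 0.8736596568339955
```

Call:
carry_out:
  moves:
    - {"tx": 0, "ty": 0, "tz": 0.0005, "wx": 0, "wy": 0, "wz": 0}
    - {"tx": 0, "ty": 0, "tz": 0.0005, "wx": 0, "wy": 0, "wz": 0}
    - {"tx": -0.0005, "ty": 0, "tz": 0, "wx": 0, "wy": 0, "wz": 0}
    - {"tx": 0, "ty": 0, "tz": 0, "wx": 0, "wy": 0, "wz": 0}
    - {"tx": 0, "ty": 0, "tz": 0, "wx": 0, "wy": 0, "wz": 0}

```text
t: 9.38
eef_pos: [543.4, -151.8, 179.3]
orientation: [-3.142, -0.674, 1.127]
wrist_force: [1.0, 0.1, -1.3]
width: 23.6
finger_force: 40.0
```

```bash
python3 -c "
from ins import *
stat()"
```

```text
t 9.3833 d,dy,dz 0.9140634682796194 -0.38310546777143356 0.9517786957704002 rot [-0. -0.  0.] F(u,y,z) [-0.4   0.85  1.35] grip 23.601052126848337 39.999879598617554
```

Call:
carry_out:
  moves:
    - {"tx": -0.0005, "ty": 0, "tz": 0, "wx": 0, "wy": 0, "wz": 0}
    - {"tx": -0.0005, "ty": 0, "tz": 0, "wx": 0, "wy": 0, "wz": 0}
    - {"tx": -0.0005, "ty": 0, "tz": 0, "wx": 0, "wy": 0, "wz": 0}
    - {"tx": -0.0005, "ty": 0, "tz": 0, "wx": 0, "wy": 0, "wz": 0}
    - {"tx": 0, "ty": 0, "tz": 0, "wx": 0, "wy": 0, "wz": 0}

```text
t: 9.8
eef_pos: [542.8, -153.0, 178.2]
orientation: [-3.141, -0.675, 1.127]
wrist_force: [1.0, -0.2, -2.0]
width: 23.2
finger_force: 40.0
```

```bash
python3 -c "
from ins import *
stat()"
```

```text
t 9.8 d,dy,dz -0.8590540815741486 -0.4089917542168725 0.9215852955530969 rot [-0. -0.  0.] F(u,y,z) [-1.07  1.03  1.71] grip 23.245046805582632 40.000049471855164
```

Free. Continuing in small steps.

Call:
carry_out:
  moves:
    - {"tx": -0.0008, "ty": 0, "tz": 0, "wx": 0, "wy": 0, "wz": 0}
    - {"tx": -0.0008, "ty": 0, "tz": 0, "wx": 0, "wy": 0, "wz": 0}
    - {"tx": -0.0008, "ty": 0, "tz": 0, "wx": 0, "wy": 0, "wz": 0}
    - {"tx": -0.0008, "ty": 0, "tz": 0, "wx": 0, "wy": 0, "wz": 0}
    - {"tx": -0.0008, "ty": 0, "tz": 0, "wx": 0, "wy": 0, "wz": 0}

```text
t: 10.22
eef_pos: [541.5, -155.7, 175.7]
orientation: [-3.141, -0.675, 1.128]
wrist_force: [0.6, 0.8, -0.8]
width: 23.3
finger_force: 40.0
```

```bash
python3 -c "
from ins import *
stat()"
```

```text
t 10.2167 d,dy,dz -4.738803391955433 -0.4622922313358223 0.9523440468948277 rot [-0.  0.  0.] F(u,y,z) [0.25 0.19 1.25] grip 23.29976128949818 40.00010669231415
```

Call:
carry_out:
  moves:
    - {"tx": -0.0015, "ty": 0, "tz": 0, "wx": 0, "wy": 0, "wz": 0}
    - {"tx": -0.0015, "ty": 0, "tz": 0, "wx": 0, "wy": 0, "wz": 0}
    - {"tx": -0.0015, "ty": 0, "tz": 0, "wx": 0, "wy": 0, "wz": 0}
    - {"tx": -0.0015, "ty": 0, "tz": 0, "wx": 0, "wy": 0, "wz": 0}
    - {"tx": -0.0005, "ty": 0, "tz": 0, "wx": 0, "wy": 0, "wz": 0}

```text
t: 10.63
eef_pos: [539.2, -160.4, 171.6]
orientation: [-3.141, -0.675, 1.127]
wrist_force: [0.6, 0.4, -1.4]
width: 23.0
finger_force: 40.0
```

```bash
python3 look.py 6; python3 -c "
from lat import *
rep(6);noz(6,-8)"
```

```text
t 10.6333 d,dy,dz -11.406685720417883 -0.4471224868587319 0.9407490504145116 rot [-0.  0.  0.] F(u,y,z) [-0.4   0.4   1.52] grip 23.00347164600892 40.00007092952728
nozzle ax,lat mm -1.6500320138208102 1.078815087951848 125 0.1137241288748968
sleeve ax,lat mm 0.00989404479954779 0.7040977438470856 185 0.3592890629359733 Y per lat 1.0
6 sleeve width 32.06302881395661 off at mouth 0.8750534947141444 end 1.0420484364535
6 nozzle width 13.376701991628858 14 off tip 0.27079389608514914 off 44 up 0.3899386101806291
```

Call:
carry_out:
  moves:
    - {"tx": -0.0015, "ty": 0.0003, "tz": 0, "wx": 0, "wy": 0, "wz": 0}
    - {"tx": -0.0015, "ty": 0, "tz": 0, "wx": 0, "wy": 0, "wz": 0}
    - {"tx": -0.0015, "ty": 0, "tz": 0, "wx": 0, "wy": 0, "wz": 0}
    - {"tx": -0.0015, "ty": 0, "tz": 0, "wx": 0, "wy": 0, "wz": 0}
    - {"tx": -0.0015, "ty": 0, "tz": 0, "wx": 0, "wy": 0, "wz": 0}

```text
t: 11.1
eef_pos: [537.0, -165.8, 167.0]
orientation: [-3.141, -0.675, 1.127]
wrist_force: [0.6, 0.1, -1.4]
width: 23.1
finger_force: 40.0
```

```bash
python3 -c "
from ins import *
stat()"
```

```text
t 11.1 d,dy,dz -18.835222180599864 -0.1686054723054227 0.9202613297085678 rot [-0.  0.  0.] F(u,y,z) [-0.56  0.51  1.3 ] grip 23.097620849979858 40.00002980232239
```

Call:
carry_out:
  moves:
    - {"tx": -0.002, "ty": 0, "tz": 0, "wx": 0, "wy": 0, "wz": 0}
    - {"tx": -0.002, "ty": 0, "tz": 0, "wx": 0, "wy": 0, "wz": 0}
    - {"tx": -0.002, "ty": 0, "tz": 0, "wx": 0, "wy": 0, "wz": 0}
    - {"tx": -0.002, "ty": 0, "tz": 0, "wx": 0, "wy": 0, "wz": 0}
    - {"tx": -0.002, "ty": 0, "tz": 0, "wx": 0, "wy": 0, "wz": 0}

```text
t: 11.52
eef_pos: [533.6, -172.9, 160.7]
orientation: [-3.141, -0.675, 1.128]
wrist_force: [0.3, -0.1, -1.1]
width: 23.2
finger_force: 40.0
```

```bash
python3 -c "
from ins import *
stat()"
```

```text
t 11.5167 d,dy,dz -28.872203526379348 -0.17608400364020002 0.9179058301392345 rot [-0.  0.  0.] F(u,y,z) [-0.63  0.26  0.86] grip 23.167712209851388 40.000049471855164
```

Call:
carry_out:
  moves:
    - {"tx": -0.002, "ty": 0, "tz": 0, "wx": 0, "wy": 0, "wz": 0}
    - {"tx": -0.002, "ty": 0, "tz": 0, "wx": 0, "wy": 0, "wz": 0}
    - {"tx": -0.002, "ty": 0, "tz": 0, "wx": 0, "wy": 0, "wz": 0}
    - {"tx": -0.002, "ty": 0, "tz": 0, "wx": 0, "wy": 0, "wz": 0}
    - {"tx": -0.002, "ty": 0, "tz": 0, "wx": 0, "wy": 0, "wz": 0}

```text
t: 11.93
eef_pos: [530.3, -179.9, 154.4]
orientation: [-3.141, -0.675, 1.128]
wrist_force: [1.3, 0.9, -1.9]
width: 23.6
finger_force: 40.0
```

```bash
python3 -c "
from ins import *
stat()"
```

```text
t 11.9333 d,dy,dz -38.84609917242774 -0.15069765035022364 0.9260647514084152 rot [-0.  0.  0.] F(u,y,z) [-0.12  0.76  2.36] grip 23.64947739080966 40.0000137090683
```

Call:
carry_out:
  moves:
    - {"tx": -0.002, "ty": 0, "tz": 0, "wx": 0, "wy": 0, "wz": 0}
    - {"tx": -0.002, "ty": 0, "tz": 0, "wx": 0, "wy": 0, "wz": 0}
    - {"tx": -0.002, "ty": 0, "tz": 0, "wx": 0, "wy": 0, "wz": 0}
    - {"tx": -0.002, "ty": 0, "tz": 0, "wx": 0, "wy": 0, "wz": 0}
    - {"tx": -0.001, "ty": 0, "tz": 0, "wx": 0, "wy": 0, "wz": 0}

```text
t: 12.35
eef_pos: [527.3, -186.3, 148.8]
orientation: [-3.141, -0.675, 1.127]
wrist_force: [0.6, 1.1, -1.6]
width: 23.0
finger_force: 40.0
```

```bash
python3 -c "
from ins import *
stat()"
```

```text
t 12.35 d,dy,dz -47.93415426426807 -0.17849530923854393 0.9393973879480094 rot [-0.  0.  0.] F(u,y,z) [-0.02  0.03  1.99] grip 22.99648669075338 39.99989569187164
```

Call:
carry_out:
  moves:
    - {"tx": -0.0015, "ty": 0, "tz": 0, "wx": 0, "wy": 0, "wz": 0}
    - {"tx": -0.0015, "ty": 0, "tz": 0, "wx": 0, "wy": 0, "wz": 0}
    - {"tx": -0.001, "ty": 0, "tz": 0, "wx": 0, "wy": 0, "wz": 0}
    - {"tx": -0.001, "ty": 0, "tz": 0, "wx": 0, "wy": 0, "wz": 0}
    - {"tx": -0.001, "ty": 0, "tz": 0, "wx": 0, "wy": 0, "wz": 0}

```text
t: 12.77
eef_pos: [525.3, -190.4, 145.2]
orientation: [-3.141, -0.675, 1.128]
wrist_force: [0.8, -0.6, -1.5]
width: 23.4
finger_force: 40.0
```

```bash
python3 look.py 7 | head -1; python3 - <<'E'
import cv2
a=cv2.imread("pics/side7.png")[230:330,310:410]
cv2.imwrite("pics/l7.png",cv2.resize(a,None,fx=5,fy=5,interpolation=2))
E
```

```text
t 12.7667 d,dy,dz -53.71923465551558 -0.16541044633505586 0.9137478522502921 rot [-0.  0.  0.] F(u,y,z) [-1.08  0.96  1.05] grip 23.406314468907837 39.999990463256836
```

View pics/l7.png

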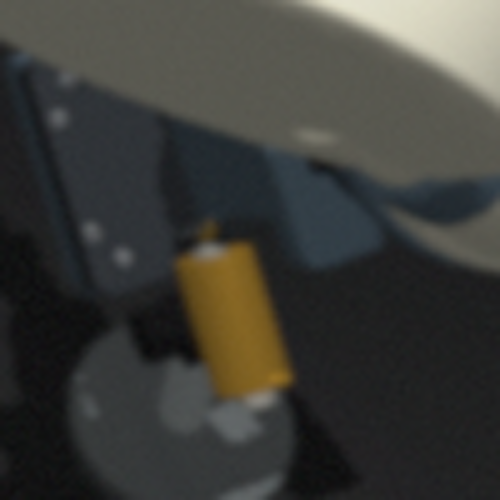

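Nozzle tip shows below the sleeve at crop (258,398); a small white gap remains at the mouth (205,247).

Call:
carry_out:
  moves:
    - {"tx": -0.0007, "ty": 0, "tz": 0, "wx": 0, "wy": 0, "wz": 0}
    - {"tx": -0.0007, "ty": 0, "tz": 0, "wx": 0, "wy": 0, "wz": 0}
    - {"tx": -0.0007, "ty": 0, "tz": 0, "wx": 0, "wy": 0, "wz": 0}
    - {"tx": -0.0005, "ty": 0, "tz": 0, "wx": 0, "wy": 0, "wz": 0}
    - {"tx": 0, "ty": 0, "tz": 0, "wx": 0, "wy": 0, "wz": 0}

```text
t: 13.23
eef_pos: [524.5, -192.3, 143.5]
orientation: [-3.141, -0.675, 1.127]
wrist_force: [1.0, -0.1, -1.4]
width: 23.2
finger_force: 40.0
```

Call:
carry_out:
  moves:
    - {"tx": -0.0003, "ty": 0, "tz": 0, "wx": 0, "wy": 0, "wz": 0}
    - {"tx": -0.0003, "ty": 0, "tz": 0, "wx": 0, "wy": 0, "wz": 0}
    - {"tx": -0.0003, "ty": 0, "tz": 0, "wx": 0, "wy": 0, "wz": 0}
    - {"tx": 0, "ty": 0, "tz": 0, "wx": 0, "wy": 0, "wz": 0}
    - {"tx": 0, "ty": 0, "tz": 0, "wx": 0, "wy": 0, "wz": 0}

```text
t: 13.65
eef_pos: [524.2, -192.9, 143.0]
orientation: [-3.141, -0.675, 1.128]
wrist_force: [0.7, 0.3, -0.8]
width: 23.2
finger_force: 40.0
```

Call:
carry_out:
  moves:
    - {"tx": -0.0004, "ty": 0, "tz": 0, "wx": 0, "wy": 0, "wz": 0}
    - {"tx": -0.0004, "ty": 0, "tz": 0, "wx": 0, "wy": 0, "wz": 0}
    - {"tx": -0.0004, "ty": 0, "tz": 0, "wx": 0, "wy": 0, "wz": 0}
    - {"tx": 0, "ty": 0, "tz": 0, "wx": 0, "wy": 0, "wz": 0}
    - {"tx": 0, "ty": 0, "tz": 0, "wx": 0, "wy": 0, "wz": 0}

```text
t: 14.07
eef_pos: [523.8, -193.7, 142.2]
orientation: [-3.141, -0.675, 1.127]
wrist_force: [-0.5, -0.4, -1.3]
width: 23.3
finger_force: 40.0
```

Call:
carry_out:
  moves:
    - {"tx": -0.0004, "ty": 0, "tz": 0, "wx": 0, "wy": 0, "wz": 0}
    - {"tx": -0.0004, "ty": 0, "tz": 0, "wx": 0, "wy": 0, "wz": 0}
    - {"tx": -0.0004, "ty": 0, "tz": 0, "wx": 0, "wy": 0, "wz": 0}
    - {"tx": 0, "ty": 0, "tz": 0, "wx": 0, "wy": 0, "wz": 0}
    - {"tx": 0, "ty": 0, "tz": 0, "wx": 0, "wy": 0, "wz": 0}

```text
t: 14.48
eef_pos: [523.5, -194.2, 141.7]
orientation: [-3.142, -0.676, 1.128]
wrist_force: [3.4, 4.4, 2.1]
width: 23.1
finger_force: 40.0
```

Call:
carry_out:
  moves:
    - {"tx": -0.0003, "ty": 0, "tz": 0, "wx": 0, "wy": 0, "wz": 0}
    - {"tx": 0, "ty": 0, "tz": 0, "wx": 0, "wy": 0, "wz": 0}
    - {"tx": 0, "ty": 0, "tz": 0, "wx": 0, "wy": 0, "wz": 0}
    - {"tx": 0, "ty": 0, "tz": 0, "wx": 0, "wy": 0, "wz": 0}
    - {"tx": 0, "ty": 0, "tz": 0, "wx": 0, "wy": 0, "wz": 0}

```text
t: 14.9
eef_pos: [523.5, -194.3, 141.7]
orientation: [-3.142, -0.676, 1.128]
wrist_force: [3.6, 5.8, 4.3]
width: 23.0
finger_force: 40.0
```

```bash
python3 -c "
from ins import *
stat()"
```

```text
t 14.9 d,dy,dz -59.206441032103015 -0.1891475275897562 0.9661005128055791 rot [-0.  0.  0.] F(u,y,z) [7.97 0.75 0.86] grip 23.0309025590215 39.99966502189636
```

Call:
carry_out:
  moves:
    - {"tx": -0.0003, "ty": 0, "tz": 0, "wx": 0, "wy": 0, "wz": 0}
    - {"tx": -0.0003, "ty": 0, "tz": 0, "wx": 0, "wy": 0, "wz": 0}
    - {"tx": 0, "ty": 0, "tz": 0, "wx": 0, "wy": 0, "wz": 0}
    - {"tx": 0, "ty": 0, "tz": 0, "wx": 0, "wy": 0, "wz": 0}
    - {"tx": 0, "ty": 0, "tz": 0, "wx": 0, "wy": 0, "wz": 0}

```text
t: 15.32
eef_pos: [523.5, -194.3, 141.6]
orientation: [-3.142, -0.677, 1.128]
wrist_force: [5.6, 9.0, 7.0]
width: 23.3
finger_force: 40.0
```

```bash
python3 -c "
from ins import *
stat()"
```

```text
t 15.3167 d,dy,dz -59.296666835789935 -0.19913124352100542 1.0054591404004722 rot [-0.  0.  0.] F(u,y,z) [12.59  1.2   1.06] grip 23.312940687919596 39.99975085258484
```

Call:
carry_out:
  moves:
    - {"tx": -0.0002, "ty": 0, "tz": 0, "wx": 0, "wy": 0, "wz": 0}
    - {"tx": 0, "ty": 0, "tz": 0, "wx": 0, "wy": 0, "wz": 0}
    - {"tx": 0, "ty": 0, "tz": 0, "wx": 0, "wy": 0, "wz": 0}
    - {"tx": 0, "ty": 0, "tz": 0, "wx": 0, "wy": 0, "wz": 0}
    - {"tx": 0, "ty": 0, "tz": 0, "wx": 0, "wy": 0, "wz": 0}

```text
t: 15.73
eef_pos: [523.5, -194.3, 141.6]
orientation: [3.142, -0.677, 1.128]
wrist_force: [6.8, 9.7, 7.5]
width: 23.2
finger_force: 40.0
```

Call:
carry_out:
  moves:
    - {"tx": 0, "ty": 0, "tz": 0, "wx": 0, "wy": 0, "wz": 0}
    - {"tx": 0, "ty": 0, "tz": 0, "wx": 0, "wy": 0, "wz": 0}
    - {"tx": 0, "ty": 0, "tz": 0, "wx": 0, "wy": 0, "wz": 0}
    - {"tx": 0, "ty": 0, "tz": 0, "wx": 0, "wy": 0, "wz": 0}
    - {"tx": 0, "ty": 0, "tz": 0, "wx": 0, "wy": 0, "wz": 0}

```text
t: 16.15
eef_pos: [523.5, -194.3, 141.6]
orientation: [3.141, -0.677, 1.128]
wrist_force: [6.1, 10.1, 6.9]
width: 23.5
finger_force: 40.0
```

```bash
python3 -c "
from ins import *
stat()"
```

```text
t 16.15 d,dy,dz -59.325580771989486 -0.16077792645138286 0.9724853351716001 rot [-0.  0.  0.] F(u,y,z) [13.43  1.17  1.97] grip 23.530271214980775 39.99980270862579
```

Seated at about 14 N. Releasing.

Call:
carry_out:
  moves:
    - {"tx": 0, "ty": 0, "tz": 0, "wx": 0, "wy": 0, "wz": 0}
    - {"tx": 0, "ty": 0, "tz": 0, "wx": 0, "wy": 0, "wz": 0}
    - {"tx": 0, "ty": 0, "tz": 0, "wx": 0, "wy": 0, "wz": 0}
    - {"tx": 0, "ty": 0, "tz": 0, "wx": 0, "wy": 0, "wz": 0}
    - {"tx": 0, "ty": 0, "tz": 0, "wx": 0, "wy": 0, "wz": 0}
  grip: 0.6

```text
t: 16.57
eef_pos: [522.9, -195.5, 140.7]
orientation: [-3.141, -0.675, 1.127]
wrist_force: [0.8, -0.0, -0.5]
width: 53.3
finger_force: 0.0
```

Call:
carry_out:
  moves:
    - {"tx": 0, "ty": 0, "tz": 0, "wx": 0, "wy": 0, "wz": 0}
    - {"tx": 0, "ty": 0, "tz": 0, "wx": 0, "wy": 0, "wz": 0}
    - {"tx": 0, "ty": 0, "tz": 0, "wx": 0, "wy": 0, "wz": 0}
    - {"tx": 0, "ty": 0, "tz": 0, "wx": 0, "wy": 0, "wz": 0}
    - {"tx": 0, "ty": 0, "tz": 0, "wx": 0, "wy": 0, "wz": 0}

```text
t: 16.98
eef_pos: [523.0, -195.3, 140.8]
orientation: [-3.141, -0.675, 1.128]
wrist_force: [-0.1, 0.5, -0.8]
width: 54.9
finger_force: 0.0
```

Retract along the fingers.

Call:
carry_out:
  moves:
    - {"tx": 0, "ty": 0, "tz": -0.01, "wx": 0, "wy": 0, "wz": 0}
    - {"tx": 0, "ty": 0, "tz": -0.015, "wx": 0, "wy": 0, "wz": 0}
    - {"tx": 0, "ty": 0, "tz": -0.02, "wx": 0, "wy": 0, "wz": 0}
    - {"tx": 0, "ty": 0, "tz": -0.03, "wx": 0, "wy": 0, "wz": 0}
    - {"tx": 0, "ty": 0, "tz": -0.03, "wx": 0, "wy": 0, "wz": 0}

```text
t: 17.4
eef_pos: [494.1, -255.1, 224.1]
orientation: [-3.14, -0.675, 1.127]
wrist_force: [0.7, -0.8, 0.8]
width: 55.2
finger_force: 0.0
```

Call:
carry_out:
  moves:
    - {"tx": 0, "ty": 0, "tz": -0.02, "wx": 0, "wy": 0, "wz": 0}
    - {"tx": 0, "ty": 0, "tz": -0.01, "wx": 0, "wy": 0, "wz": 0}
    - {"tx": 0, "ty": 0, "tz": 0, "wx": 0, "wy": 0, "wz": 0}
    - {"tx": 0, "ty": 0, "tz": 0, "wx": 0, "wy": 0, "wz": 0}
    - {"tx": 0, "ty": 0, "tz": 0, "wx": 0, "wy": 0, "wz": 0}

```text
t: 17.82
eef_pos: [486.7, -270.5, 245.3]
orientation: [-3.139, -0.676, 1.127]
wrist_force: [-0.8, 0.9, -0.3]
width: 54.5
finger_force: 0.0
```

```bash
python3 - <<'E'
from ins import *
stat();a=snapshot("side")[:,:,::-1]
cv2.imwrite("pics/l9.png",cv2.resize(a[210:330,290:410],None,fx=4,fy=4,interpolation=2))
for l in("pump_shoulder","pump_tip","sleeve_mouth","sleeve_end"):print(l,[(e["point"],e["conf"]) for e in spot_point(l,"side")[:1]])
E
```

```text
t 17.8167 d,dy,dz -60.55635503279473 -0.7676722808838663 -132.84394352431752 rot [0. 0. 0.] F(u,y,z) [ 0.16 -1.16  0.57] grip 54.52360127444544 0.0
pump_shoulder [([280.9, 352.2], 0.68)]
pump_tip [([311.0, 361.0], 0.88)]
sleeve_mouth [([280.7, 351.0], 0.76)]
sleeve_end [([308.8, 355.7], 0.56)]
```

View pics/l9.png

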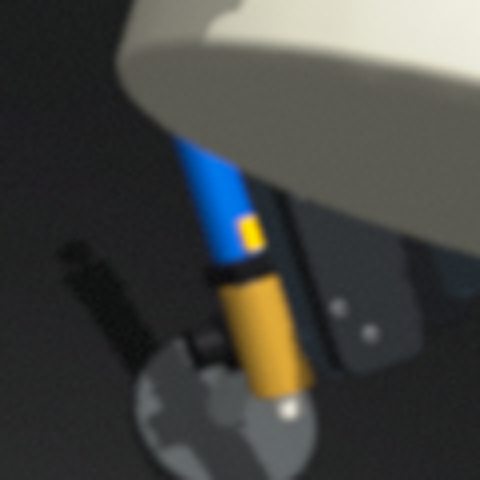

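The black collar rests on the mouth at crop (245,272), the nozzle stands out below at (290,408), and the gripper is clear.

```bash
python3 -c "
from plant import *
print(hand_in())"
```

```text
the job is handed in; nothing more can be done
None
```

The pump is parked in the sleeve with its collar against the mouth. I held it there at about 14 N for roughly 0.8 s, released it, backed the gripper clear and handed the job in; no verdict came back.

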